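# Hang the falafel bin and fill it from the carrying trays

### The job

Hang the metal bin by its two holes on the two brass pins of the stand, on the side away from the robot, its flange fully down on the rail, and let go of it. Then carry each of the two trays over to the hung bin and tip it so that its falafel slide off the open end into the bin, put the falafel that lie loose on the worktop in too, and stand both empty trays upright back on the white cutting board. Every falafel must end up in the bin, the bin still hanging; do not knock the pepper shaker or the cup of red sauce.

Things in the scene. Friction and masses are not known exactly. Their poses are not given: they have to be found in the camera images.
- board: white cutting board, fixed, 200 x 300 x 11 mm; origin at the centre of its underside, x across its 200 mm, y along its 300 mm, z up; its top is at z = 0.011
- stand: fixed sheet-steel stand; origin under the middle of its rail; x points to the side where the bin hangs (away from the robot, give or take its yaw), y along the rail, z up. Rail: x -12 to 12 mm, y -75 to 75, top face 110 mm above the worktop. Under it, at x 8 to 12, an upright sheet on which the hung bin's back wall leans; base plate 6 mm thick, x -35 to 85
- pin_left (a point): foot of the left one (+y) of two upright brass pins on the stand's rail, on the pin's axis at the rail's top face. The pins are 8 mm thick, 22 mm tall, the upper 8 mm tapering to 2.4 mm, 90 mm apart. Axes: those of the stand
- pin_right (a point): foot of the right pin (-y side), as pin_left
- bin_mouth (a point): centre of the mouth, at rim height, of the loose bare-metal bin: outside 100 (x) x 130 (y) x 62 mm tall, walls 3 mm, 0.22 kg. Axes: x from its back wall (with flange and tab) to its front wall, y along the back wall towards its left hole, z up. It starts standing on the worktop, about a quarter turn from the way it hangs. Hung, its underside is 52 mm and its rim 114 mm above the worktop
- bin_tab (a point): grip point of the bin, in the middle of the black tab that stands up from the middle of the back wall: tab 6 mm thick (x), 44 mm wide (y), its top 19 mm above this point; this point is 24 mm above the rim and 50 mm behind the mouth's centre (x -50). Axes as bin_mouth
- hole_left (a point): centre of the left hole (+y) of the bin, at the underside of the 4 mm flange that sticks out level behind the back wall: through hole 13 mm wide, 64.5 mm behind (x) and 45 mm to the left (y) of the mouth's centre, 4 mm below the rim; 28 mm below and 14.5 mm behind bin_tab. Axes as bin_mouth
- hole_right (a point): centre of the right hole (y -45 mm), as hole_left
- tray_a_grip (a point): middle of the red handle bar of a loose steel carrying tray (floor 125 x 84 mm, 4 mm thick; walls to 20 mm on three sides; 0.13 kg; starts on the board). The bar runs across (y) above its middle: 10 mm thick (x), 84 long, 22 tall, its centre 54 mm above the tray's underside. Axes: x from the open end towards the back wall, y along the bar, z up
- tray_a_floor (a point): centre of the upper face of the floor of the tray with the red handle, 4 mm above its underside, 50 mm straight below tray_a_grip. The edge of the open end, where pieces slide out, lies 62.5 mm to -x of this point. Falafel start to slide when it is tipped by 26 to 36 degrees; 45 to 50 empties it. Axes as tray_a_grip
- tray_b_grip (a point): middle of the blue handle bar of a loose steel carrying tray (floor 125 x 84 mm, 4 mm thick; walls to 20 mm on three sides; 0.13 kg; starts on the board). The bar runs across (y) above its middle: 10 mm thick (x), 84 long, 22 tall, its centre 54 mm above the tray's underside. Axes: x from the open end towards the back wall, y along the bar, z up
- tray_b_floor (a point): centre of the upper face of the floor of the tray with the blue handle, 4 mm above its underside, 50 mm straight below tray_b_grip. The edge of the open end, where pieces slide out, lies 62.5 mm to -x of this point. Falafel start to slide when it is tipped by 26 to 36 degrees; 45 to 50 empties it. Axes as tray_b_grip
- a1_c (a point): centre of a brown falafel, a hard round puck 28 mm across and 22 mm tall (z: its axis), 20 g; starts in the tray with the red handle
- a2_c (a point): centre of a brown falafel, a hard round puck 28 mm across and 22 mm tall (z: its axis), 20 g; starts in the tray with the red handle; may be absent
- a3_c (a point): centre of a brown falafel, a hard round puck 28 mm across and 22 mm tall (z: its axis), 20 g; starts in the tray with the red handle; may be absent
- b1_c (a point): centre of a brown falafel, a hard round puck 28 mm across and 22 mm tall (z: its axis), 20 g; starts in the tray with the blue handle
- b2_c (a point): centre of a brown falafel, a hard round puck 28 mm across and 22 mm tall (z: its axis), 20 g; starts in the tray with the blue handle; may be absent
- b3_c (a point): centre of a brown falafel, a hard round puck 28 mm across and 22 mm tall (z: its axis), 20 g; starts in the tray with the blue handle; may be absent
- s1_c (a point): centre of a brown falafel, a hard round puck 28 mm across and 22 mm tall (z: its axis), 20 g; starts loose on the worktop right of the board (the bench scale, 52 mm tall, stands in front of it, up to x = 0.60)
- s2_c (a point): centre of a brown falafel, a hard round puck 28 mm across and 22 mm tall (z: its axis), 20 g; starts loose on the worktop left of the stand (a tall pot stands behind, from x = 0.57)
- s3_c (a point): centre of a brown falafel, a hard round puck 28 mm across and 22 mm tall (z: its axis), 20 g; starts loose on the worktop left of the stand (a tall pot stands behind, from x = 0.57); may be absent
- shaker: pepper shaker, brown with a grey cap, 54 mm wide, 101 mm tall, behind the stand; bystander; origin under its centre
- red_sauce: portion cup of red sauce, 63 mm wide, 32 mm tall, right of the board; bystander; origin under its centre

How it is judged:
By the outcome, as a careful person would: the job done as asked, in the order asked, and still so for the second after the job is handed in, with the robot touching nothing.
Of a2, a3, b2, b3, s3 only 2 to 4 are there at a start; the rules pass over those that are not, and their reading is None.
At some moment in a run one of s1, s2, s3 may be knocked a few centimetres aside while the robot is not near it.
Once in a run the grip may slacken for a moment while it holds something.
It also fails if it takes over 192 s, if anything falls off the work surface, if the arm or the gripper's body presses on something with over 40 N, if the wrist force passes 120 N, or if a joint passes its speed limit or range.

### The arm

A 6-joint arm with a two-finger parallel gripper is mounted at the origin on a cart in front of the work surface, level with it; the furniture and walls round the work are solid. World frame = base frame: x ahead of the robot, y to its left, z up, the work surface at z = 0. Lengths are in m, angles in rad, forces in N, time in s.
With the tool pointing down it reaches from about 0.325 to 0.75 m from the base axis. Payload 7.6 kg.
Tool frame: the origin (TCP) lies between the finger pads; the fingertips stand 17 mm ahead of it and the grasp point (between the pads) lies 2 mm behind it; z points along the fingers, y is the line along which they close (so a half turn about z gives the same grasp; the last joint's range is limited). The gripper opens to 85 mm and grips with 20 to 120 N. Pads are 22 mm wide; open, the fingers measure 114 mm over their backs; the gripper's body (76 mm by 85 mm) begins 54 mm behind the grasp point. The pads swing forward as they close: fully open they stand 13 mm farther back than shut.
Start: joints at [1.124, 0.052, 1.401, -0, 1.689, -0.07], TCP at [0.193, 0.488, 0.248] pointing down, gripper open.
Joint ranges: [-2.9, 2.9], [-0.91, 2.17], [0.12, 2.37], [-1.06, 4.2], [0.26, 2.73], [-2.93, 2.93]. Speed limits (rad/s): [2.57, 2.57, 3.01, 3.14, 3.14, 3.14].

### API

Orientations are given as a rotation vector (axis times angle).
In Python, from bench import ctrl gives the robot as it stands.
- The arm moves only by the shell command python3 -m handwheel 'ROWS' [FORCE]. ROWS is JSON, a list of rows, each a list of 3 entries, a list of its own where there are three numbers: the shift along the tool's x, y, z in units of 40 mm (1.0 is 40 mm), then the turn, a rotation vector about the tool's x, y, z in units of 6 degrees (1.0 is 6 degrees), then the opening, from 0 (shut) to 1 (fully open). In form: [[[tx, ty, tz], [ax, ay, az], claw], ...]. A call has 1 to 8 rows; each row shifts and turns the commanded pose from where the row before left it, along the tool's axes as they then stand; what a row does not reach is not made up. A row lasts 1/8 s, in which the tool goes at most 62.5 mm and 10.7 degrees, less where a joint would pass 70% of its speed; a pose out of reach is approached as far as the arm can. A call is refused whole if a number of a shift passes 1 or a number of a turn 1, either way. A call with a gripper value outside its range is refused whole. The fingers move at their own pace and stop on an object; FORCE is the grip in N (left out, the last holds). Time passes only in rows, so rows that do not move let the fingers close. It gives the time, the measured TCP pose, the force, the opening and the grip force at its end, in the units of the state.
- ctrl.get_obs(): the state, without advancing time (a new reading comes with each control period).
- ctrl.read_camera(name): name is "scene" or "top" or "wrist"; returns the picture (384x512x3 uint8, red, green, blue); there is no depth.
- ctrl.calibration(name): a dict with "fx", "fy", "cx", "cy" (pixels), "rvec" (rotation vector, rad) and "tvec" (3), from world to camera coordinates, as OpenCV has them. Camera axes: x right, y down, z forward; pixel columns grow to the right and rows downward; lengths in m; the calibration is good to about 2 mm. The wrist camera is an equidistant fisheye: a pixel r from the principal point sees the ray r / f radians off the axis. A picture is of the moment at which its call begins: read the wrist's pose just before it. calibration takes no time and is no camera call; for the wrist camera it gives the pose at the moment of the call.
- ctrl.hand_in(): hands the job in; it is judged then, once.
The state is a dict: "time_s": time; "qpos": joint angles; "qd": joint speeds; "tau": joint torques, N m; "position": TCP position; "tcp_rot": TCP orientation; "force": force on the tool from outside, world axes, zero at the start; "wrist_torque": the same for the moment, N m; "opening": finger opening in m; "grip_force": force on a finger pad.
Only numpy, scipy, OpenCV 4.12 (cv2) and the standard library are available. Lean on these libraries where they do the work, as an engineer would, in place of code of your own. Each camera call takes 0.05 s, during which the arm holds its last target. There are 200 camera calls.

## Working session

There is one attempt and no reset: what is moved stays moved. The work goes in short steps, Python scripts to look and compute and a shell command to move; the robot and the scene stay as the last step left them, time stands still between calls to the robot, and variables do not carry over. Pictures are saved under pics/ and viewed, at most 14 in all, crops included, and the job is handed in when it is done.

```bash
ls; mkdir -p pics; python3 - <<'E'
from bench import ctrl
import cv2
o=ctrl.get_obs();print(o)
for n in("scene","top"):
    im=ctrl.read_camera(n);cv2.imwrite(f"pics/{n}0.png",cv2.resize(im[:,:,::-1],(800,600),interpolation=cv2.INTER_CUBIC));print(n,ctrl.calibration(n))
print(ctrl.calibration("wrist"))
E
```

```text
pics
{'time_s': 0.0, 'qpos': array([ 1.12372844e+00,  5.28125507e-02,  1.40173257e+00,  2.27871346e-05,
        1.68861943e+00, -7.03277140e-02]), 'qd': array([-6.47345839e-04,  5.24717314e-06, -8.59150201e-06, -2.15810422e-03,
       -3.82931961e-04, -1.12842365e-03]), 'tau': array([-5.34063656e-04, -3.81648874e+01, -3.60204399e+01, -9.47859212e-05,
        5.92058394e-03,  4.18929062e-06]), 'position': array([0.19300742, 0.48793174, 0.24748113]), 'tcp_rot': array([-5.88204885e-01, -3.08560364e+00,  2.37755420e-03]), 'force': array([-0.51197486, -0.06027272, -0.30068459]), 'wrist_torque': array([ 0.04061087, -0.01113526,  0.03082078]), 'grip_force': 0.0, 'opening': 0.0855307051470651}
scene {'fx': 435.06817874572596, 'fy': 435.06817874572596, 'cx': 256.5359145808267, 'cy': 193.68354820577056, 'rvec': array([ 2.08238379, -0.5638556 ,  0.30574125]), 'tvec': array([-0.45759708,  0.2023168 ,  1.40117082])}
top {'fx': 491.6982102228862, 'fy': 491.6982102228862, 'cx': 264.44896899812545, 'cy': 183.68368015537789, 'rvec': array([ 2.13753782, -2.13041608,  0.14356373]), 'tvec': array([0.0185048 , 0.53745614, 1.6723958 ])}
{'fx': 297.3186396354542, 'fy': 297.3186396354542, 'cx': 254.61016987452464, 'cy': 192.919222194805, 'rvec': array([-2.36235681, -1.60510525, -0.26442478]), 'tvec': array([-0.52375148, -0.04222084,  0.38175395])}
```

View pics/scene0.png

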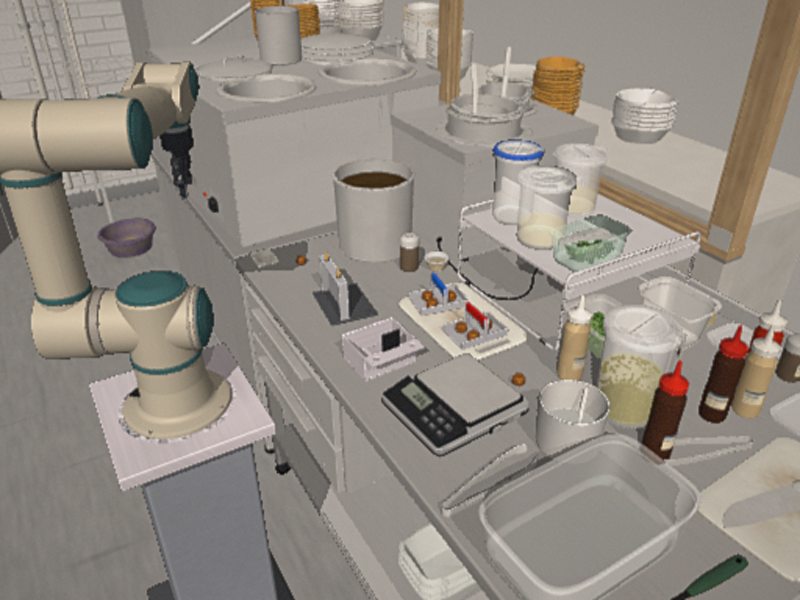

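View pics/top0.png

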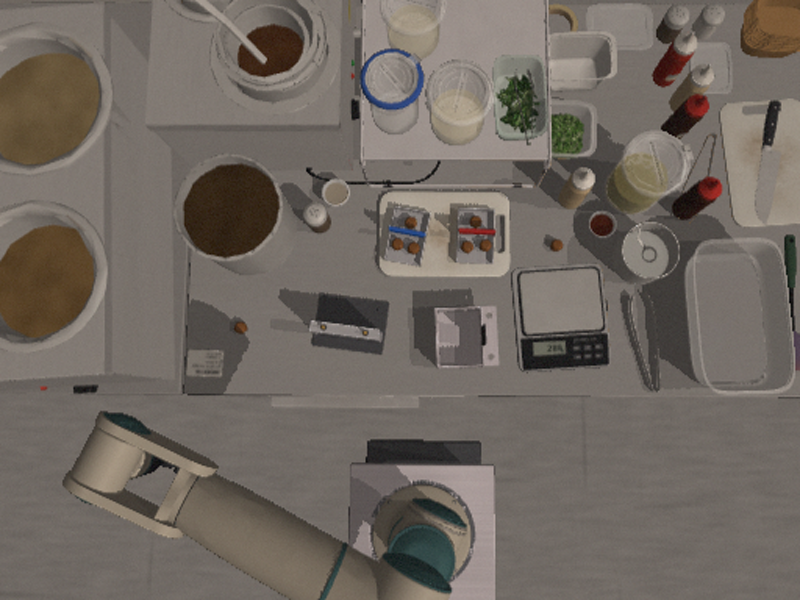

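The top view shows the stand at (348,330), the bin at (465,335), tray b (blue) at (406,232) and tray a (red) at (476,232). There are 3 falafel in each tray, plus s1 at (557,244) and s2 at (240,327). The shaker is at (316,215) and the sauce at (602,224).

```bash
cat > h.py <<'E'
import numpy as np, cv2
from scipy.spatial.transform import Rotation as R
from bench import ctrl
np.set_printoptions(precision=4,suppress=True)
def ray(cam,uv,cal=None):
    c=cal or ctrl.calibration(cam); Rm=R.from_rotvec(c['rvec']).as_matrix()
    a=(uv[0]-c['cx'])/c['fx'];b=(uv[1]-c['cy'])/c['fy']
    if cam=='wrist':
        r=np.hypot(a,b); d=np.array([a/r*np.sin(r),b/r*np.sin(r),np.cos(r)]) if r>1e-9 else np.array([0,0,1.])
    else: d=np.array([a,b,1.])
    return -Rm.T@c['tvec'],Rm.T@d
def at_z(cam,uv,z,cal=None):
    o,d=ray(cam,uv,cal); return o+d*(z-o[2])/d[2]
def proj(cam,P,cal=None):
    c=cal or ctrl.calibration(cam); p=R.from_rotvec(c['rvec']).as_matrix()@np.asarray(P,float)+c['tvec']
    if cam=='wrist':
        r=np.arctan2(np.hypot(p[0],p[1]),p[2]);n=np.hypot(p[0],p[1]);q=p[:2]/n*r
    else: q=p[:2]/p[2]
    return np.array([c['fx']*q[0]+c['cx'],c['fy']*q[1]+c['cy']])
def down(yaw):  # tool pointing down, tool y (closing) at world angle yaw
    y=np.array([np.cos(yaw),np.sin(yaw),0]);z=np.array([0,0,-1.]);x=np.cross(y,z)
    return R.from_matrix(np.c_[x,y,z])
def plan(p,Rt,o=None):
    "shift in tool axes (units 40mm), and turn (units of 6deg) from current pose; shift first then turn"
    o=o or ctrl.get_obs(); Rc=R.from_rotvec(o['tcp_rot'])
    s=Rc.inv().apply(np.asarray(p)-o['position'])/.04
    t=np.degrees((Rc.inv()*Rt).as_rotvec())/6
    print('pos',o['position'],'shift',s,'turn',t,'t',round(o['time_s'],2),'q',o['qpos'])
def snap(cam,name,box=None,k=None):
    cal=ctrl.calibration(cam); im=ctrl.read_camera(cam)[:,:,::-1]
    if box: x0,y0,x1,y1=box; im=im[y0:y1,x0:x1]
    k=k or min(800/im.shape[1],600/im.shape[0])
    cv2.imwrite(f'pics/{name}.png',cv2.resize(im,None,fx=k,fy=k,interpolation=cv2.INTER_CUBIC)); print('scale',k)
    return cal
E
python3 - <<'E'
from h import *
snap('top','top1',(135,105,395,250),3)
E
```

```text
scale 3
```

View pics/top1.png

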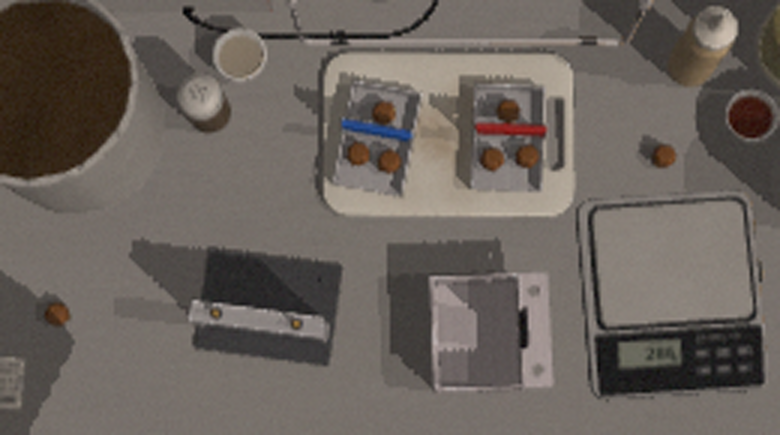

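The crop shows the pin tips at (216,313) and (297,323), and the holes at (534,291) and (537,370). The black tab is at (523,327). The bars run (342,125)-(410,135) for blue and (475,128)-(546,130) for red. s1 is at (664,155) and s2 at (57,314). The shaker cap is at (202,93) and the sauce at (750,116).

```bash
python3 - <<'E'
from h import *
c=ctrl.calibration('top')
for n,u,v,z in [('pinL',216,313,.132),('pinR',297,323,.132),('hL',537,370,.062),('hR',534,291,.062),('tab',523,327,.105),('blueL',342,125,.076),('blueR',410,135,.076),('redL',475,128,.076),('redR',546,130,.076),('s1',664,155,.022),('s2',57,314,.022),('shaker',202,90,.1),('sauce',750,116,.03),('boardTL',322,55,.011),('boardBR',574,215,.011),('scaleTL',580,205,.05)]:
    print(n,at_z('top',(135+u/3,105+v/3),z,c))
E
```

```text
pinL [0.438  0.2066 0.132 ]
pinR [0.4273 0.1178 0.132 ]
hL [ 0.3814 -0.1487  0.062 ]
hR [ 0.4712 -0.1463  0.062 ]
tab [ 0.4262 -0.1302  0.105 ]
blueL [0.6613 0.0737 0.076 ]
blueR [ 0.6496 -0.0047  0.076 ]
redL [ 0.6579 -0.0794  0.076 ]
redR [ 0.6556 -0.1608  0.076 ]
s1 [ 0.6378 -0.3044  0.022 ]
s2 [0.4473 0.408  0.022 ]
shaker [0.6966 0.2327 0.1   ]
sauce [ 0.6831 -0.4052  0.03  ]
boardTL [0.7628 0.1019 0.011 ]
boardBR [ 0.5676 -0.1986  0.011 ]
scaleTL [ 0.5728 -0.2014  0.05  ]
```

```bash
cat >> h.py <<'E'
def plan2(p,Rt):
    "turn first, then shift in the final tool axes"
    plan(p,Rt); o=ctrl.get_obs(); print('  shift after turn',Rt.inv().apply(np.asarray(p)-o['position'])/.04)
E
python3 - <<'E'
from h import *
plan2([.4266,-.133,.20],down(np.radians(91.5)))
E
```

```text
pos [0.1931 0.488  0.2477] shift [-11.1414 -12.2855   1.2056] turn [-0.0114 -0.0034 -3.8484] t 0.15 q [ 1.1237  0.0527  1.4015  0.      1.6886 -0.0703]
  shift after turn [ -5.4299 -15.6721   1.1916]
```

```bash
python3 -m handwheel '[[[0,0,0],[0,0,-0.96],1],[[0,0,0],[0,0,-0.96],1],[[0,0,0],[0,0,-0.96],1],[[0,0,0],[0,0,-0.97],1],[[-0.6,-0.98,0],[0,0,0],1],[[-0.6,-0.98,0],[0,0,0],1],[[-0.6,-0.98,0],[0,0,0],1],[[-0.6,-0.98,0],[0,0,0],1]]'
python3 -m handwheel '[[[-0.6,-0.98,0],[0,0,0],1],[[-0.6,-0.98,0],[0,0,0],1],[[-0.6,-0.98,0],[0,0,0],1],[[-0.6,-0.98,0],[0,0,0],1],[[-0.2,-0.98,0],[0,0,0],1],[[-0.2,-0.98,0],[0,0,0],1],[[-0.1,-0.98,0],[0,0,0],1],[[-0.1,-0.98,0],[0,0,0],1]]'
python3 -m handwheel '[[[0,-0.98,0],[0,0,0],1],[[0,-0.98,0.2],[0,0,0],1],[[0,-0.98,0.3],[0,0,0],1],[[0,-0.98,0.7],[0,0,0],1],[[0,0,0],[0,0,0],1]]'
python3 - <<'E'
from h import *
plan2([.4266,-.133,.20],down(np.radians(91.5)))
print(snap('wrist','w1'))
E
```

```text
time_s: 1.15
position: [0.2937, 0.3326, 0.2481]
tcp_rot: [0.042, -3.141, 0.0]
force: [1.5, -0.4, 0.0]
opening: 0.0856
grip_force: 0.0
time_s: 2.15
position: [0.4214, 0.0224, 0.2481]
tcp_rot: [0.041, -3.141, -0.0]
force: [0.5, 0.4, 0.1]
opening: 0.0852
grip_force: 0.0
time_s: 2.78
position: [0.4243, -0.1345, 0.1977]
tcp_rot: [0.036, -3.137, -0.003]
force: [-0.4, 0.0, 0.5]
opening: 0.0851
grip_force: 0.0
pos [ 0.4243 -0.1345  0.1977] shift [-0.0577  0.0369 -0.0577] turn [ 0.0174 -0.0443 -0.0316] t 2.77 q [-0.3899 -0.1529  1.6993 -0.0002  1.6001 -1.9836]
  shift after turn [-0.0581  0.0366 -0.0575]
scale 1.5625
{'fx': 297.3186396354542, 'fy': 297.3186396354542, 'cx': 254.61016987452464, 'cy': 192.919222194805, 'rvec': array([-2.0252, -2.0702, -0.3403]), 'tvec': array([ 0.1442, -0.4243,  0.1996])}
```

View pics/w1.png

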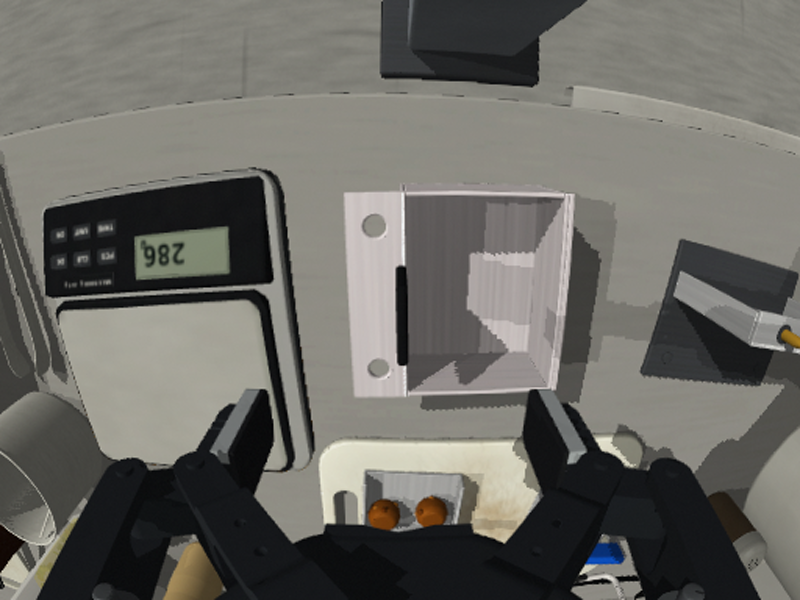

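The wrist view shows the bin holes at (374,226) and (378,367), and the tab top from (402,267) to (403,364).

```bash
python3 - <<'E'
from h import *
c=ctrl.calibration('wrist'); k=1.5625
L=at_z('wrist',(374/k,226/k),.062,c);Rr=at_z('wrist',(378/k,367/k),.062,c);print(L,Rr)
print(at_z('wrist',(402/k,267/k),.105,c),at_z('wrist',(403/k,364/k),.105,c))
y=(L-Rr)[:2];print(np.linalg.norm(y)); y/=np.linalg.norm(y); x=np.array([y[1],-y[0]]); yaw=np.arctan2(x[1],x[0]);print(np.degrees(yaw))
t=(L+Rr)[:2]/2+.0145*x;print(t)
plan2([*t,.087],down(yaw))
E
```

```text
[ 0.3861 -0.1486  0.062 ] [ 0.4756 -0.1454  0.062 ]
[ 0.399  -0.1326  0.105 ] [ 0.4517 -0.1307  0.105 ]
0.08958408071801478
92.03851507610857
[ 0.4303 -0.1325]
pos [ 0.425  -0.1335  0.1992] shift [-0.14    0.0189  2.8056] turn [ 0.0132 -0.0221 -0.1083] t 2.83 q [-0.3876 -0.1545  1.6977  0.0003  1.6011 -1.9826]
  shift after turn [-0.1338  0.0212  2.8058]
```

```bash
python3 -m handwheel '[[[-0.08,0.02,0.8],[0,0,-0.1],1],[[0,0,0.9],[0,0,0],0.5],[[0,0,0.8],[0,0,0],0.5],[[0,0,0.3],[0,0,0],0.5],[[0,0,0],[0,0,0],0.5],[[0,0,0],[0,0,0],0],[[0,0,0],[0,0,0],0],[[0,0,0],[0,0,0],0]]' 90
python3 -m handwheel '[[[0,0,0],[0,0,0],0],[[0,0,0],[0,0,0],0],[[0,0,-0.1],[0,0,0],0],[[0,0,-0.4],[0,0,0],0],[[0,0,-0.5],[0,0,0],0]]'
python3 - <<'E'
from h import *
print(ctrl.get_obs())
E
```

```text
time_s: 3.82
position: [0.4296, -0.1326, 0.0897]
tcp_rot: [-0.058, 3.139, -0.002]
force: [-0.2, 0.4, 6.3]
opening: 0.0049
grip_force: 89.1
time_s: 4.45
position: [0.4285, -0.1321, 0.129]
tcp_rot: [0.058, -3.14, -0.001]
force: [-0.5, 0.9, -1.6]
opening: 0.0045
grip_force: 87.7
{'time_s': 4.45, 'qpos': array([-0.3815, -0.0924,  1.7843,  0.0001,  1.4507, -1.9891]), 'qd': array([-0.0008, -0.1816, -0.1855, -0.0022,  0.35  , -0.0006]), 'tau': array([  0.0152, -29.987 , -33.8955,   0.0746,  -0.4091,  -0.0011]), 'position': array([ 0.4285, -0.1321,  0.129 ]), 'tcp_rot': array([ 0.0578, -3.1402, -0.0007]), 'force': array([-0.5032,  0.9277, -1.5892]), 'wrist_torque': array([-0.1179, -0.0173,  0.0293]), 'grip_force': 87.74107217788696, 'opening': 0.004531994188706747}
```

```bash
python3 -m handwheel '[[[0,0,-0.9],[0,0,0],0],[[0,0,-0.9],[0,0,0],0],[[0,0,-0.9],[0,0,0],0],[[0,0.5,-0.7],[0,0,0],0],[[0,0.8,0],[0,0,0],0],[[0,0.8,0],[0,0,0],0],[[0,0.8,0],[0,0,0],0],[[0,0.8,0],[0,0,0],0]]'
python3 -m handwheel '[[[-0.1,0.8,0],[0,0,0.7],0],[[-0.1,0.8,0],[0,0,0.8],0],[[-0.2,0.8,0],[0,0,0.9],0],[[-0.4,0.7,0],[0,0,0.9],0],[[0,0.3,0],[0,0,0.9],0],[[0,0,0],[0,0,0.9],0],[[0,0,0],[0,0,0.9],0],[[0,0,0],[0,0,0.9],0]]'
python3 -m handwheel '[[[0,0,0],[0,0,0.9],0],[[0,0,0],[0,0,0.9],0],[[0,0,0],[0,0,0.9],0],[[0,0,0],[0,0,0.9],0],[[0,0,0],[0,0,0.9],0],[[0,0,0],[0,0,0.9],0],[[0,0,0],[0,0,0.9],0],[[0,0,0],[0,0,0.9],0]]'
python3 -m handwheel '[[[0,0,0],[0,0,0.9],0],[[0,0,0],[0,0,0.8],0],[[0,0,0],[0,0,0.8],0]]'
python3 - <<'E'
from h import *
plan2([.447,.1604,.175],down(np.radians(-6.9)))
E
```

```text
time_s: 5.45
position: [0.423, 0.0167, 0.2651]
tcp_rot: [-0.058, 3.14, 0.0]
force: [-0.1, -0.7, -2.0]
opening: 0.0049
grip_force: 88.0
time_s: 6.45
position: [0.4681, 0.1458, 0.265]
tcp_rot: [-1.061, -2.957, -0.0]
force: [0.2, -0.6, -2.1]
opening: 0.0047
grip_force: 88.1
time_s: 7.45
position: [0.4681, 0.1458, 0.265]
tcp_rot: [-2.075, -2.359, -0.0]
force: [-0.0, -0.4, -2.6]
opening: 0.0046
grip_force: 88.1
time_s: 7.82
position: [0.4681, 0.1458, 0.265]
tcp_rot: [-2.365, -2.068, -0.0]
force: [-0.0, 1.1, -0.7]
opening: 0.005
grip_force: 88.1
pos [0.4681 0.1458 0.265 ] shift [ 0.2914 -0.5706  2.2513] turn [-0.0009 -0.0013 -0.1246] t 7.83 q [ 0.2265 -0.0502  1.4701  0.0002  1.7217  0.36  ]
  shift after turn [ 0.2991 -0.5669  2.2512]
```

```bash
python3 -m handwheel '[[[0.1,-0.2,0],[0,0,-0.12],0],[[0.2,-0.37,0],[0,0,0],0],[[0,0,0.6],[0,0,0],0],[[0,0,0.6],[0,0,0],0],[[0,0,0.5],[0,0,0],0],[[0,0,0],[0,0,0],0],[[0,0,0],[0,0,0],0]]'
python3 - <<'E'
from h import *
print(ctrl.get_obs()['position'])
print(snap('wrist','w2',(100,100,412,334)))
E
```

```text
time_s: 8.7
position: [0.4474, 0.1613, 0.1987]
tcp_rot: [2.345, 2.087, 0.007]
force: [0.7, -1.3, 4.9]
opening: 0.0045
grip_force: 95.0
[0.4474 0.1613 0.1987]
scale 2.5641025641025643
{'fx': 297.3186396354542, 'fy': 297.3186396354542, 'cx': 254.61016987452464, 'cy': 192.919222194805, 'rvec': array([-2.8084,  0.1656,  0.0211]), 'tvec': array([-0.4264,  0.1752,  0.4012])}
```

View pics/w2.png

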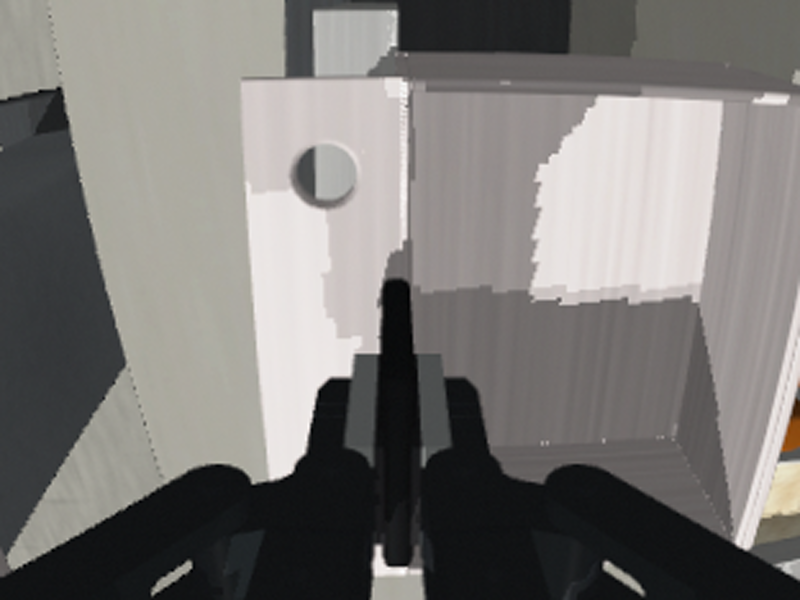

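```bash
cat > m.py <<'E'
from h import *
c={'fx': 297.3186396354542, 'fy': 297.3186396354542, 'cx': 254.61016987452464, 'cy': 192.919222194805, 'rvec': np.array([-2.8084,  0.1656,  0.0211]), 'tvec': np.array([-0.4264,  0.1752,  0.4012])}
k=2.5641
f=lambda u,v,z: at_z('wrist',(100+u/k,100+v/k),z,c)
E
python3 - <<'E'
from m import *
A=f(313,11,.11);B=f(397,9,.11);print('rail end',A,B,np.linalg.norm(A-B))
zf=.1987-.0885+.062
print('hole',f(324,174,zf),'flange corner',f(244,78,zf))
yaw=np.radians(-6.9);x=np.array([np.cos(yaw),np.sin(yaw)]);y=np.array([-x[1],x[0]])
M=(A+B)[:2]/2-.075*y; print('stand ctr by rail',M,'pinL',M+.045*y)
t=np.array([.4474,.1613]);print('hole exp',t-.0145*x+.045*y)
# through-hole: rail edge x=-12 mm line seen at (316,174)
print(((f(316,174,.11)[:2]-M)@x))
E
```

```text
rail end [0.4336 0.24   0.11  ] [0.4569 0.2376 0.11  ] 0.02343954482976558
hole [0.4379 0.2075 0.1722] flange corner [0.4244 0.2296 0.1722]
stand ctr by rail [0.4363 0.1643] pinL [0.4417 0.209 ]
hole exp [0.4384 0.2077]
-0.011712820282582146
```

```bash
python3 -m handwheel '[[[0.01,0.05,0.2],[0,0,0],0],[[0,0,0.3],[0,0,0],0],[[0,0,0.25],[0,0,0],0],[[0,0,0],[0,0,0],0],[[0,0,0],[0,0,0],0]]'
python3 - <<'E'
from h import *
print(ctrl.get_obs()['position'])
print(snap('wrist','w3',(150,80,350,230)))
E
```

```text
time_s: 9.38
position: [0.449, 0.1607, 0.1662]
tcp_rot: [-2.348, -2.086, 0.001]
force: [-0.1, -0.4, -1.6]
opening: 0.0046
grip_force: 93.4
[0.449  0.1607 0.1662]
scale 4.0
{'fx': 297.3186396354542, 'fy': 297.3186396354542, 'cx': 254.61016987452464, 'cy': 192.919222194805, 'rvec': array([-2.8069,  0.1665,  0.0292]), 'tvec': array([-0.4267,  0.1848,  0.3729])}
```

View pics/w3.png

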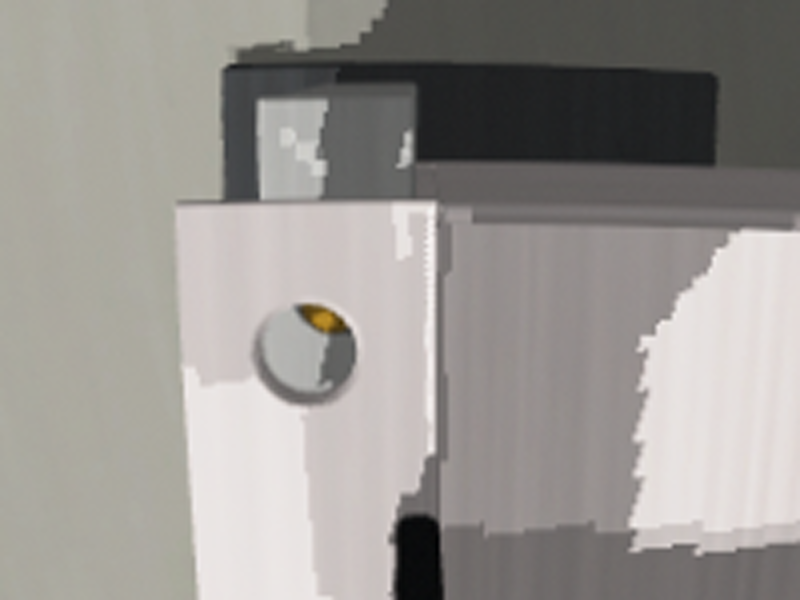

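```bash
python3 - <<'E'
from h import *
c={'fx': 297.3186396354542, 'fy': 297.3186396354542, 'cx': 254.61016987452464, 'cy': 192.919222194805, 'rvec': np.array([-2.8069,  0.1665,  0.0292]), 'tvec': np.array([-0.4267,  0.1848,  0.3729])}
f=lambda u,v,z: at_z('wrist',(150+u/4,80+v/4),z,c)
p=f(323,320,.132);h=f(306,354,.1397)
yaw=np.radians(-6.9);x=np.array([np.cos(yaw),np.sin(yaw)]);y=np.array([-x[1],x[0]])
d=(p-h)[:2];print(p,h,'along y(tool x)',d@y*1000,'along x(tool y)',d@x*1000)
A=f(257,100,.11);B=f(414,88,.11);e=(B-A)[:2];print('rail end yaw',np.degrees(np.arctan2(e[1],e[0])),np.linalg.norm(e))
A=f(178,205,.1397);B=f(437,205,.1397);e=(B-A)[:2];print('flange yaw',np.degrees(np.arctan2(e[1],e[0])),np.linalg.norm(e))
E
```

```text
[0.4415 0.2092 0.132 ] [0.4395 0.2065 0.1397] along y(tool x) 2.899229294917176 along x(tool y) 1.717898960093816
rail end yaw -3.170885546868056 0.023937556269414514
flange yaw -7.538294715948271 0.033682038586898076
```

```bash
python3 -m handwheel '[[[0.07,0.043,0],[0,0,0],0],[[0,0,0.1],[0,0,0],0],[[0,0,0.1],[0,0,0],0],[[0,0,0.1],[0,0,0],0],[[0,0,0],[0,0,0],0]]'
python3 -m handwheel '[[[0,0,0.1],[0,0,0],0],[[0,0,0.1],[0,0,0],0],[[0,0,0],[0,0,0],0]]'
python3 - <<'E'
from h import *
o=ctrl.get_obs();print(o['position'],o['force'],o['wrist_torque'])
E
```

```text
time_s: 10.05
position: [0.451, 0.1632, 0.1538]
tcp_rot: [-2.348, -2.086, 0.001]
force: [-0.4, 0.5, -1.3]
opening: 0.0046
grip_force: 93.3
time_s: 10.42
position: [0.451, 0.1632, 0.1458]
tcp_rot: [-2.348, -2.086, 0.001]
force: [-0.6, 0.4, -1.5]
opening: 0.0047
grip_force: 93.3
[0.451  0.1632 0.1458] [-0.5665  0.3894 -1.5032] [-0.0318  0.0238  0.0128]
```

Sliding on freely, with the flange about 5 mm above the rail. Continue to contact.

```bash
python3 -m handwheel '[[[0,0,0.06],[0,0,0],0],[[0,0,0.05],[0,0,0],0],[[0,0,0],[0,0,0],0]]'
python3 -m handwheel '[[[0,0,0.03],[0,0,0],0],[[0,0,0],[0,0,0],0]]'
python3 - <<'E'
from h import *
o=ctrl.get_obs();print(o['position'],o['force'],o['wrist_torque'])
print(snap('wrist','w4',(150,80,350,230)))
E
```

```text
time_s: 10.8
position: [0.4512, 0.1633, 0.1417]
tcp_rot: [-2.349, -2.086, 0.0]
force: [-0.1, 0.5, -2.1]
opening: 0.0051
grip_force: 93.3
time_s: 11.05
position: [0.4514, 0.1633, 0.1408]
tcp_rot: [2.349, 2.086, 0.001]
force: [0.0, 0.1, -1.7]
opening: 0.005
grip_force: 93.6
[0.4514 0.1633 0.1408] [ 0.0279  0.077  -1.7489] [0.0336 0.0567 0.0189]
scale 4.0
{'fx': 297.3186396354542, 'fy': 297.3186396354542, 'cx': 254.61016987452464, 'cy': 192.919222194805, 'rvec': array([-2.8071,  0.1671,  0.0274]), 'tvec': array([-0.4289,  0.1961,  0.3493])}
```

View pics/w4.png

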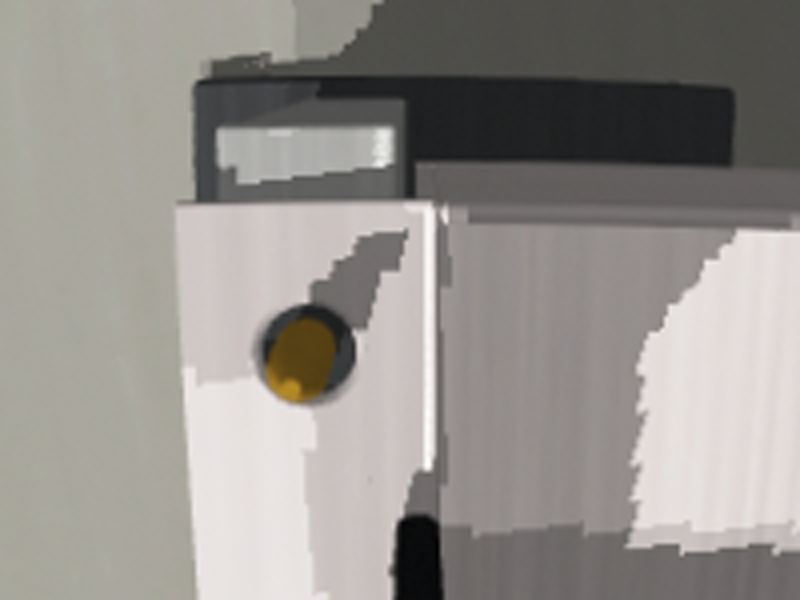

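The brass pin stands inside the left hole at (303,360). Pressing on until there is contact.

```bash
python3 -m handwheel '[[[0,0,0.03],[0,0,0],0],[[0,0,0.02],[0,0,0],0],[[0,0,0],[0,0,0],0]]'
python3 -m handwheel '[[[0,0,0.02],[0,0,0],0],[[0,0,0],[0,0,0],0]]'
```

```text
time_s: 11.48
position: [0.4515, 0.1633, 0.1408]
tcp_rot: [2.348, 2.086, 0.002]
force: [-6.5, -2.8, 11.3]
opening: 0.0047
grip_force: 95.6
time_s: 11.72
position: [0.4515, 0.1633, 0.1407]
tcp_rot: [2.348, 2.086, 0.002]
force: [-7.1, -3.4, 16.7]
opening: 0.0048
grip_force: 96.3
```

```bash
python3 -m handwheel '[[[0,0,0],[0,0,0],0.3],[[0,0,0],[0,0,0],0.4],[[0,0,0],[0,0,0],0.4],[[0,0,-0.3],[0,0,0],0.4],[[0,0,-0.7],[0,0,0],0.4],[[0,0,-1],[0,0,0],1],[[0,0,0],[0,0,0],1]]'
python3 - <<'E'
from h import *
print(ctrl.get_obs()['position'])
print(snap('wrist','w5'))
snap('scene','sc5',(190,130,350,250),5)
E
```

```text
time_s: 12.6
position: [0.4527, 0.1637, 0.2223]
tcp_rot: [2.346, 2.084, 0.011]
force: [-0.5, 0.7, 1.3]
opening: 0.0693
grip_force: 0.0
[0.4527 0.1637 0.2223]
scale 1.5625
{'fx': 297.3186396354542, 'fy': 297.3186396354542, 'cx': 254.61016987452464, 'cy': 192.919222194805, 'rvec': array([-2.8095,  0.1688,  0.0177]), 'tvec': array([-0.4318,  0.1719,  0.4235])}
scale 5
```

View pics/w5.png

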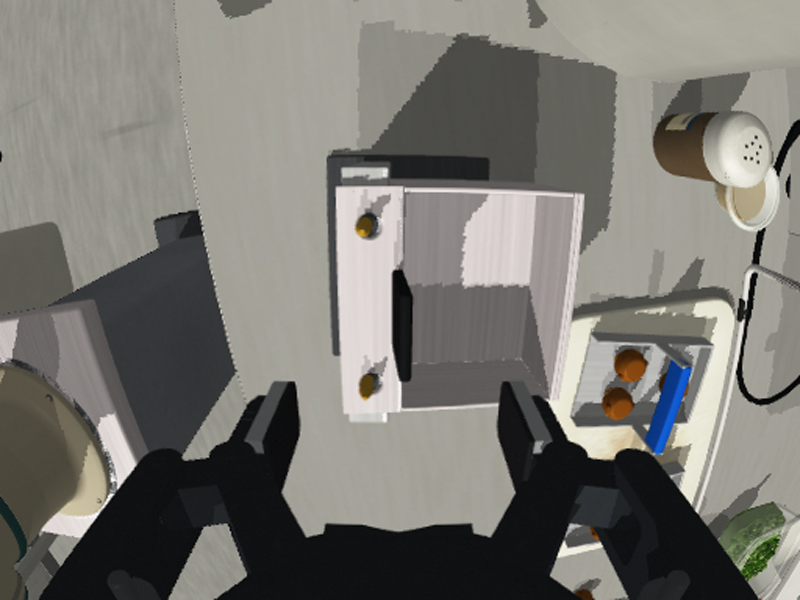

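View pics/sc5.png

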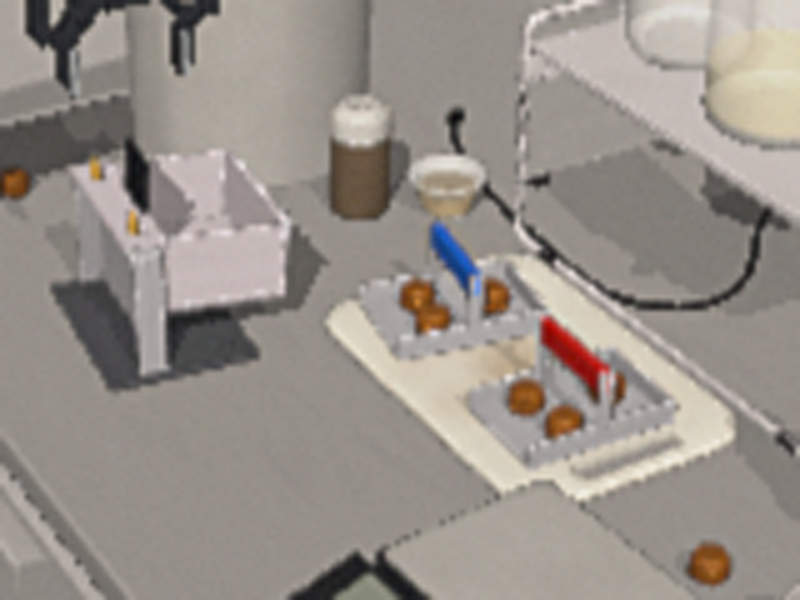

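The bin hangs with both pins through its holes, at (368,226) and (368,386) in the wrist view. In the scene view the flange is flat on the rail, and both trays' open ends face the robot. Going for the blue tray first.

```bash
cat >> h.py <<'E'
def bar(col,z=.076,cam='wrist',yaw0=None):
    "centre and tray yaw of a handle bar's top face from its colour; col 'r' or 'b'"
    c=ctrl.calibration(cam); im=ctrl.read_camera(cam).astype(int); r,g,b=im[...,0],im[...,1],im[...,2]
    m=((r>110)&(r-g>80)&(r-b>80)) if col=='r' else ((b>110)&(b-r>70)&(b-g>40))
    n,l,st,ce=cv2.connectedComponentsWithStats(m.astype(np.uint8)); i=1+np.argmax(st[1:,4])
    v,u=np.nonzero(l==i); P=np.array([at_z(cam,q,z,c)[:2] for q in zip(u,v)])
    (cx,cy),(w,h),a=cv2.minAreaRect((P*1000).astype(np.float32)); 
    box=cv2.boxPoints(((cx,cy),(w,h),a)); e=box[1]-box[0] if np.linalg.norm(box[1]-box[0])>np.linalg.norm(box[2]-box[1]) else box[2]-box[1]
    e=e if e[1]>0 else -e; print('px',st[i,4],u.min(),u.max(),v.min(),v.max(),'ctr mm',cx,cy,'size',w,h,'yaw',np.degrees(np.arctan2(-e[0],e[1])))
E
python3 - <<'E'
from h import *
bar('b',cam='top');bar('r',cam='top')
plan2([.655,.0345,.2],down(np.radians(-8.5)))
E
```

```text
px 108 242 270 42 69 ctr mm 982.19921875 38.95122528076172 size 52.1271858215332 123.37664794921875 yaw 44.244484
px 64 451 461 117 127 ctr mm 746.4591674804688 -644.4159545898438 size 20.951745986938477 43.522945404052734 yaw 33.725456
pos [0.4509 0.1632 0.2169] shift [-2.592  5.448  0.416] turn [-0.0158  0.0059  0.288 ] t 12.8 q [ 0.2701 -0.0649  1.5796  0.0001  1.6286  0.3883]
  shift after turn [-2.4268  5.523   0.4235]
```

```bash
python3 -m handwheel '[[[-0.4,0.9,0],[0,0,0.29],1],[[-0.4,0.92,0],[0,0,0],1],[[-0.4,0.92,0],[0,0,0],1],[[-0.4,0.92,0.1],[0,0,0],1],[[-0.4,0.92,0.1],[0,0,0],1],[[-0.4,0.92,0.2],[0,0,0],1],[[0,0,0],[0,0,0],1],[[0,0,0],[0,0,0],1]]'
python3 - <<'E'
from h import *
bar('b')
plan2([.655,.0345,.064],down(np.radians(-8.5)))
E
```

```text
time_s: 13.8
position: [0.6547, 0.0371, 0.201]
tcp_rot: [-2.379, -2.05, 0.002]
force: [-0.5, 0.3, 0.4]
opening: 0.0854
grip_force: 0.0
px 873 255 267 147 232 ctr mm 659.7921752929688 34.56001663208008 size 80.60165405273438 9.24715805053711 yaw -10.504583
pos [0.6547 0.0374 0.2018] shift [-0.0716  0.0201  3.4455] turn [-0.0057 -0.0017  0.0046] t 13.85 q [0.0007 0.4421 1.0366 0.0003 1.6634 0.1486]
  shift after turn [-0.071   0.0181  3.4455]
```

```bash
python3 -m handwheel '[[[-0.07,0.08,0.6],[0,0,0.2],1],[[0,0,0.8],[0,0,0],0.6],[[0,0,0.8],[0,0,0],0.6],[[0,0,0.8],[0,0,0],0.6],[[0,0,0.44],[0,0,0],0.6],[[0,0,0],[0,0,0],0.6],[[0,0,0],[0,0,0],0.4],[[0,0,0],[0,0,0],0]]' 110
python3 -m handwheel '[[[0,0,0],[0,0,0],0],[[0,0,0],[0,0,0],0],[[0,0,0],[0,0,0],0],[[0,0,-0.2],[0,0,0],0],[[0,0,-0.5],[0,0,0],0],[[0,0,-0.5],[0,0,0],0]]'
python3 - <<'E'
from h import *
plan2([.532,.1515,.25],down(np.radians(-6.9)))
E
```

```text
time_s: 14.85
position: [0.6588, 0.0336, 0.0661]
tcp_rot: [2.4, 2.024, 0.003]
force: [-0.3, 0.2, 0.9]
opening: 0.017
grip_force: 0.0
time_s: 15.6
position: [0.6581, 0.0335, 0.1139]
tcp_rot: [2.401, 2.025, 0.001]
force: [-0.5, -0.2, -1.4]
opening: 0.0083
grip_force: 107.5
pos [0.6581 0.0335 0.1139] shift [ 2.3754 -3.6034 -3.4033] turn [ 0.0035 -0.0013 -0.4688] t 15.6 q [-0.0051  0.5015  1.1349  0.0001  1.5047  0.1644]
  shift after turn [ 2.5489 -3.4838 -3.4024]
```

```bash
python3 -m handwheel '[[[0,0,-0.7],[0,0,0],0],[[0,0,-0.7],[0,0,0],0],[[0,0,-0.7],[0,0,0],0],[[0,0,-0.7],[0,0,0],0],[[0,0,-0.4],[0,0,0],0],[[0.2,-0.3,0],[0,0,-0.47],0],[[0.35,-0.45,0],[0,0,0],0],[[0.4,-0.5,0],[0,0,0],0]]'
python3 -m handwheel '[[[0.4,-0.5,0],[0,0,0],0],[[0.4,-0.5,0],[0,0,0],0],[[0.4,-0.5,0],[0,0,0],0],[[0.25,-0.4,0],[0,0,0],0],[[0.1,-0.2,0],[0,0,0],0],[[0,0,0],[0,0,0],0],[[0,0,0],[0,0,0],0]]'
python3 - <<'E'
from h import *
plan2([.5339,.1533,.21],down(np.radians(-6.9)))
o=ctrl.get_obs();print(o['force'],o['opening'],o['grip_force'])
snap('wrist','w6')
E
```

```text
time_s: 16.6
position: [0.6128, 0.0781, 0.2403]
tcp_rot: [-2.351, -2.083, 0.0]
force: [-0.2, -0.8, -2.3]
opening: 0.0081
grip_force: 107.6
time_s: 17.48
position: [0.5378, 0.1489, 0.2403]
tcp_rot: [2.351, 2.083, 0.0]
force: [-0.5, 0.4, -2.2]
opening: 0.0082
grip_force: 107.7
pos [0.5378 0.1489 0.2403] shift [ 0.0966 -0.1106  0.757 ] turn [ 0.0019  0.0011 -0.0038] t 17.48 q [ 0.2041  0.1478  1.3143 -0.0002  1.6793  0.3249]
  shift after turn [ 0.0966 -0.1104  0.7571]
[-0.4927  0.3864 -2.1873] 0.00819969100821524 107.71843671798706
scale 1.5625
```

View pics/w6.png

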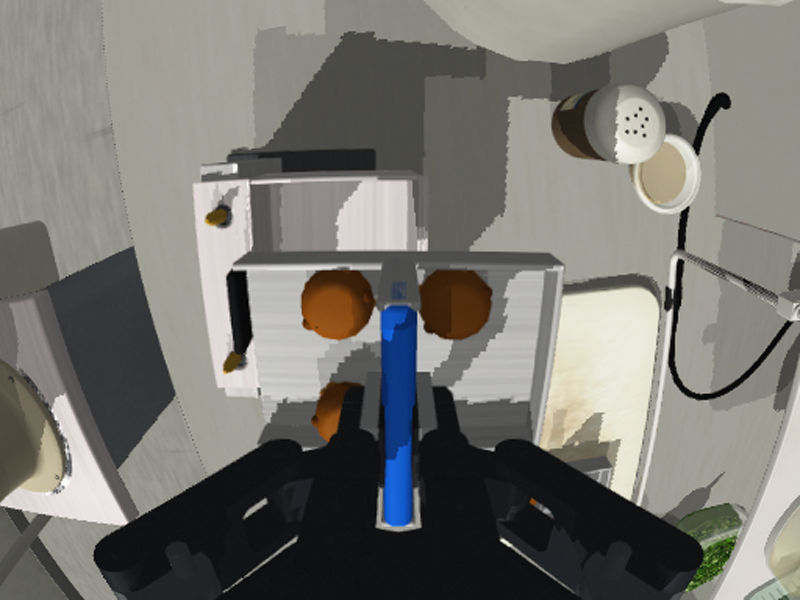

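The blue tray is level. Its open end is on the robot side (left edge, x≈245), it holds three falafel, and the bin is beneath it. Lowering and tipping.

```bash
python3 -m handwheel '[[[0.1,-0.11,0.3],[0,0,0],0],[[0,0,0.3],[0,0,0],0],[[0,0,0],[-0.6,0,0],0],[[0,0,0],[-0.8,0,0],0],[[0,0,0],[-0.8,0,0],0],[[0,0,0],[-0.8,0,0],0],[[0,0,0],[-0.5,0,0],0],[[0,0,0],[-0.5,0,0],0]]'
python3 -m handwheel '[[[0,0,0],[-0.4,0,0],0],[[0,0,0],[-0.4,0,0],0],[[0,0,0],[-0.4,0,0],0],[[0,0,0],[-0.4,0,0],0],[[0,0,0],[-0.4,0,0],0],[[0,0,0],[-0.4,0,0],0],[[0,0,0],[-0.5,0,0],0],[[0,0,0],[-0.5,0,0],0]]'
python3 -m handwheel '[[[0,0,0],[-0.8,0,0],0],[[0,0,0],[0,0,0],0],[[0,0,0],[0,0,0],0],[[0,0,0],[0,0,0],0],[[0,0,0],[0,0,0],0],[[0,0,0],[0,0,0],0]]'
python3 - <<'E'
from h import *
o=ctrl.get_obs();print(o['force'],o['opening'],o['position'],o['qpos'])
print(snap('wrist','w7'))
E
```

```text
time_s: 18.52
position: [0.5331, 0.1539, 0.2151]
tcp_rot: [2.096, 1.858, 0.395]
force: [0.6, 0.3, -2.3]
opening: 0.0083
grip_force: 107.8
time_s: 19.52
position: [0.5331, 0.1539, 0.2151]
tcp_rot: [1.855, 1.645, 0.671]
force: [0.3, -0.6, -1.2]
opening: 0.0082
grip_force: 108.0
time_s: 20.27
position: [0.5337, 0.1539, 0.2164]
tcp_rot: [1.796, 1.592, 0.729]
force: [0.1, 0.2, -2.4]
opening: 0.0082
grip_force: 108.0
[ 0.1108  0.1512 -2.3926] 0.008156386190553349 [0.5337 0.1539 0.2164] [ 0.3896 -0.3023  1.9721 -0.5634  0.7641  0.7785]
scale 1.5625
{'fx': 297.3186396354542, 'fy': 297.3186396354542, 'cx': 254.61016987452464, 'cy': 192.919222194805, 'rvec': array([-2.5266,  0.3469, -1.1364]), 'tvec': array([-0.4985,  0.3225, -0.0159])}
```

View pics/w7.png

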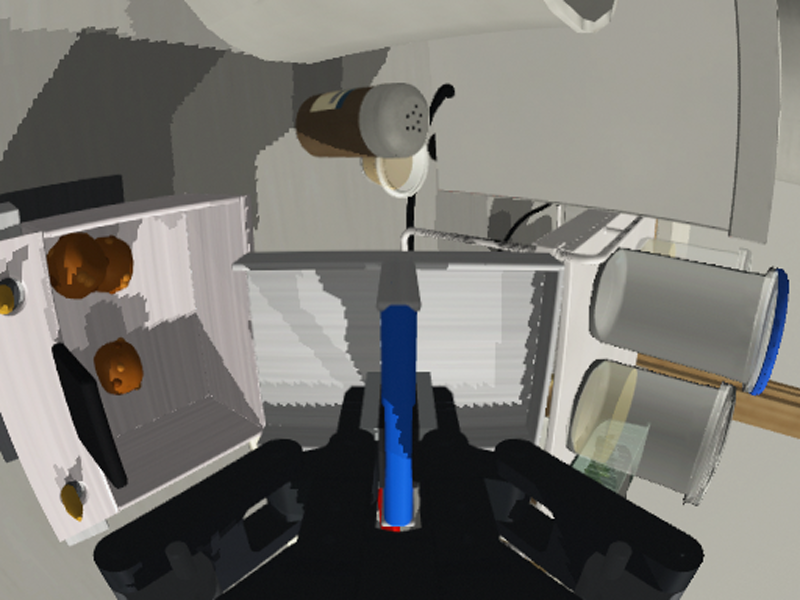

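All three falafel are in the bin, at (75,265), (115,265) and (118,367), and the blue tray is empty. Levelling it and returning it.

```bash
python3 -m handwheel '[[[0,0,0],[0.9,0,0],0],[[0,0,0],[0.9,0,0],0],[[0,0,0],[0.9,0,0],0],[[0,0,0],[0.9,0,0],0],[[0,0,0],[0.9,0,0],0],[[0,0,0],[0.9,0,0],0],[[0,0,0],[0.9,0,0],0],[[0,0,0],[0.9,0,0],0]]'
python3 -m handwheel '[[[0,0,0],[1,0,0],0],[[0,0,-0.5],[0,0,0],0],[[0,0,-0.5],[0,0,0],0],[[0,0,0],[0,0,0],0]]'
python3 - <<'E'
from h import *
plan2([.6581,.0335,.13],down(np.radians(-9.5)))
E
```

```text
time_s: 21.32
position: [0.5338, 0.1539, 0.2166]
tcp_rot: [2.292, 2.032, 0.104]
force: [-0.3, -0.7, -1.1]
opening: 0.0085
grip_force: 107.9
time_s: 21.82
position: [0.5344, 0.154, 0.258]
tcp_rot: [2.349, 2.083, 0.005]
force: [-0.0, -0.4, -2.0]
opening: 0.008
grip_force: 108.0
pos [0.5344 0.154  0.258 ] shift [-2.6244  3.4202  3.2088] turn [ 0.0351 -0.0124  0.4351] t 21.82 q [ 0.2143  0.1353  1.2931 -0.0001  1.7093  0.3345]
  shift after turn [-2.4615  3.5479  3.1992]
```

```bash
python3 -m handwheel '[[[-0.41,0.59,0],[0.04,0,0.43],0],[[-0.41,0.59,0],[0,0,0],0],[[-0.41,0.59,0],[0,0,0],0],[[-0.41,0.59,0],[0,0,0],0],[[-0.41,0.59,0],[0,0,0],0],[[-0.41,0.59,0],[0,0,0],0],[[0,0,0.9],[0,0,0],0],[[0,0,0.9],[0,0,0],0]]'
python3 -m handwheel '[[[0,0,0.9],[0,0,0],0],[[0,0,0.7],[0,0,0],0],[[0,0,0.7],[0,0,0],0],[[0,0,0.3],[0,0,0],0],[[0,0,0],[0,0,0],0],[[0,0,0],[0,0,0],0]]'
python3 - <<'E'
from h import *
plan2([.6581,.0335,.065],down(np.radians(-9.5)))
E
```

```text
time_s: 22.82
position: [0.6576, 0.0342, 0.1815]
tcp_rot: [-2.395, -2.028, 0.005]
force: [0.2, 0.4, -0.9]
opening: 0.0084
grip_force: 108.2
time_s: 23.58
position: [0.6579, 0.0346, 0.0813]
tcp_rot: [-2.396, -2.029, 0.001]
force: [-0.6, 0.7, -0.7]
opening: 0.0085
grip_force: 108.2
pos [0.6579 0.0346 0.0813] shift [-0.0271  0.0101  0.4073] turn [-0.0175 -0.0031  0.0054] t 23.57 q [-0.0037  0.5312  1.162   0.0006  1.4502  0.1615]
  shift after turn [-0.027   0.0093  0.4073]
```

```bash
python3 -m handwheel '[[[0,0,0.2],[0,0,0],0],[[0,0,0.1],[0,0,0],0],[[0,0,0.06],[0,0,0],0],[[0,0,0.04],[0,0,0],0],[[0,0,0],[0,0,0],0]]'
```

```text
time_s: 24.2
position: [0.6578, 0.0347, 0.0661]
tcp_rot: [-2.396, -2.029, 0.002]
force: [-4.7, 0.9, 9.7]
opening: 0.0083
grip_force: 109.7
```

Contact with the board. Release, rise and move over the red tray at (.659,-.119).

```bash
python3 -m handwheel '[[[0,0,0],[0,0,0],0.4],[[0,0,0],[0,0,0],0.5],[[0,0,0],[0,0,0],0.5],[[0,0,-0.5],[0,0,0],0.5],[[0,0,-0.9],[0,0,0],0.5],[[0,0,-1],[0,0,0],1],[[0,0,-1],[0,0,0],1]]'
python3 -m handwheel '[[[0.9,0,0],[0,0,-0.65],1],[[0.9,0,0],[0,0,-0.65],1]]'
python3 - <<'E'
from h import *
plan2([.659,-.119,.2],down(np.radians(-1.6)))
E
```

```text
time_s: 25.08
position: [0.6577, 0.0346, 0.2029]
tcp_rot: [-2.396, -2.029, 0.002]
force: [1.1, -0.4, 0.5]
opening: 0.0767
grip_force: 0.0
time_s: 25.32
position: [0.6676, 0.1064, 0.2025]
tcp_rot: [-2.251, -2.189, -0.0]
force: [0.5, 0.2, -0.7]
opening: 0.0853
grip_force: 0.0
pos [0.6676 0.1064 0.2025] shift [-5.639  -0.0582  0.0579] turn [-0.0083 -0.0098 -0.0006] t 25.32 q [0.103  0.5032 0.9546 0.0011 1.6845 0.1311]
  shift after turn [-5.6389 -0.0586  0.0637]
```

```bash
python3 -m handwheel '[[[-0.94,-0.01,0],[0,0,0],1],[[-0.94,-0.01,0],[0,0,0],1],[[-0.94,-0.01,0],[0,0,0],1],[[-0.94,-0.01,0],[0,0,0],1],[[-0.94,-0.01,0],[0,0,0],1],[[-0.94,0,0],[0,0,0],1],[[0,0,0],[0,0,0],1]]'
python3 - <<'E'
from h import *
bar('r')
plan2([.659,-.119,.064],down(np.radians(-1.6)))
E
```

```text
time_s: 26.2
position: [0.6583, -0.1223, 0.2013]
tcp_rot: [-2.256, -2.184, 0.003]
force: [0.2, 0.2, 0.8]
opening: 0.0854
grip_force: 0.0
px 813 253 262 143 228 ctr mm 660.494140625 -120.46943664550781 size 79.78465270996094 8.40567398071289 yaw -1.4835888
pos [ 0.6586 -0.1206  0.2011] shift [0.0387 0.0189 3.4281] turn [-0.0249 -0.0042 -0.0302] t 26.25 q [-0.2362  0.4852  0.9814 -0.0001  1.6776 -0.2051]
  shift after turn [0.0401 0.0101 3.4281]
```

```bash
python3 -m handwheel '[[[0,0.02,0.6],[0,0,0],1],[[0,0,0.8],[0,0,0],0.6],[[0,0,0.8],[0,0,0],0.6],[[0,0,0.8],[0,0,0],0.6],[[0,0,0.4],[0,0,0],0.6],[[0,0,0],[0,0,0],0.6],[[0,0,0],[0,0,0],0.4],[[0,0,0],[0,0,0],0]]' 110
python3 -m handwheel '[[[0,0,0],[0,0,0],0],[[0,0,0],[0,0,0],0],[[0,0,0],[0,0,0],0],[[0,0,-0.2],[0,0,0],0],[[0,0,-0.5],[0,0,0],0],[[0,0,-0.7],[0,0,0],0],[[0,0,-0.7],[0,0,0],0],[[0,0,-0.7],[0,0,0],0]]'
python3 -m handwheel '[[[0,0,-0.7],[0,0,0],0],[[0,0,-0.7],[0,0,0],0],[[0,0,-0.2],[0,0,0],0],[[0,0,0],[0,0,0],0]]'
python3 - <<'E'
from h import *
plan2([.5339,.1533,.25],down(np.radians(-6.9)))
E
```

```text
time_s: 27.25
position: [0.6596, -0.1196, 0.0655]
tcp_rot: [-2.253, -2.188, 0.002]
force: [0.0, -0.1, 0.5]
opening: 0.0171
grip_force: 0.0
time_s: 28.25
position: [0.6592, -0.1196, 0.1779]
tcp_rot: [-2.252, -2.187, 0.003]
force: [0.3, -0.3, -2.4]
opening: 0.008
grip_force: 107.5
time_s: 28.75
position: [0.6595, -0.1196, 0.24]
tcp_rot: [-2.251, -2.187, 0.003]
force: [-0.2, -1.2, -1.8]
opening: 0.008
grip_force: 107.5
pos [ 0.6595 -0.1196  0.24  ] shift [ 6.7281 -3.3378 -0.2347] turn [-0.0341 -0.0025  0.8724] t 28.75 q [-0.2343  0.4799  0.9116 -0.0003  1.7536 -0.2053]
  shift after turn [ 6.3955 -3.9368 -0.2495]
```

```bash
python3 -m handwheel '[[[0.2,-0.1,0],[0,0,0.44],0],[[0.4,-0.25,0],[0,0,0.43],0],[[0.55,-0.34,0],[0,0,0],0],[[0.6,-0.37,0],[0,0,0],0],[[0.6,-0.37,0],[0,0,0],0],[[0.6,-0.37,0],[0,0,0],0],[[0.6,-0.37,0],[0,0,0],0],[[0.6,-0.37,0],[0,0,0],0]]'
python3 -m handwheel '[[[0.6,-0.37,0],[0,0,0],0],[[0.6,-0.37,0],[0,0,0],0],[[0.5,-0.3,0],[0,0,0],0],[[0.35,-0.2,0],[0,0,0],0],[[0.2,-0.12,0],[0,0,0],0],[[0,0,0],[0,0,0],0],[[0,0,0],[0,0,0],0]]'
python3 - <<'E'
from h import *
plan2([.5339,.1533,.215],down(np.radians(-6.9)))
o=ctrl.get_obs();print(o['force'],o['opening'],o['grip_force'])
E
```

```text
time_s: 29.75
position: [0.576, 0.0575, 0.2383]
tcp_rot: [-2.347, -2.081, 0.008]
force: [-0.2, -0.4, -1.5]
opening: 0.0085
grip_force: 107.6
time_s: 30.62
position: [0.534, 0.152, 0.2403]
tcp_rot: [-2.349, -2.081, 0.005]
force: [0.1, 0.0, -2.2]
opening: 0.0082
grip_force: 107.6
pos [0.534  0.152  0.2403] shift [ 0.031  -0.0047  0.632 ] turn [-0.0403  0.0011 -0.0048] t 30.62 q [0.2103 0.143  1.3197 0.0013 1.683  0.3313]
  shift after turn [ 0.0309 -0.0073  0.6319]
[ 0.0517  0.0138 -2.187 ] 0.00821265865773584 107.55585551261902
```

```bash
python3 -m handwheel '[[[0.03,0,0.3],[0,0,0],0],[[0,0,0.33],[0,0,0],0],[[0,0,0],[-0.6,0,0],0],[[0,0,0],[-0.8,0,0],0],[[0,0,0],[-0.8,0,0],0],[[0,0,0],[-0.8,0,0],0],[[0,0,0],[-0.5,0,0],0],[[0,0,0],[-0.5,0,0],0]]'
python3 -m handwheel '[[[0,0,0],[-0.4,0,0],0],[[0,0,0],[-0.4,0,0],0],[[0,0,0],[-0.4,0,0],0],[[0,0,0],[-0.4,0,0],0],[[0,0,0],[-0.4,0,0],0],[[0,0,0],[-0.4,0,0],0],[[0,0,0],[-0.5,0,0],0],[[0,0,0],[-0.5,0,0],0]]'
python3 -m handwheel '[[[0,0,0],[-0.8,0,0],0],[[0,0,0],[0,0,0],0],[[0,0,0],[0,0,0],0],[[0,0,0],[0,0,0],0],[[0,0,0],[0,0,0],0],[[0,0,0],[0,0,0],0]]'
python3 - <<'E'
from h import *
o=ctrl.get_obs();print(o['force'],o['opening'],o['position'],o['qpos'])
print(snap('wrist','w8'))
E
```

```text
time_s: 31.62
position: [0.5334, 0.1536, 0.2139]
tcp_rot: [2.099, 1.861, 0.391]
force: [0.1, -0.0, -2.1]
opening: 0.0082
grip_force: 107.7
time_s: 32.62
position: [0.5334, 0.1536, 0.2139]
tcp_rot: [1.858, 1.647, 0.668]
force: [0.7, -1.1, -2.2]
opening: 0.0082
grip_force: 107.9
time_s: 33.38
position: [0.534, 0.1538, 0.2153]
tcp_rot: [1.799, 1.594, 0.726]
force: [0.3, -0.7, -1.6]
opening: 0.0083
grip_force: 108.0
[ 0.3093 -0.7293 -1.5849] 0.008318719026386373 [0.534  0.1538 0.2153] [ 0.3881 -0.2994  1.9704 -0.5584  0.7652  0.7744]
scale 1.5625
{'fx': 297.3186396354542, 'fy': 297.3186396354542, 'cx': 254.61016987452464, 'cy': 192.919222194805, 'rvec': array([-2.5291,  0.3462, -1.131 ]), 'tvec': array([-0.4989,  0.3221, -0.0149])}
```

View pics/w8.png

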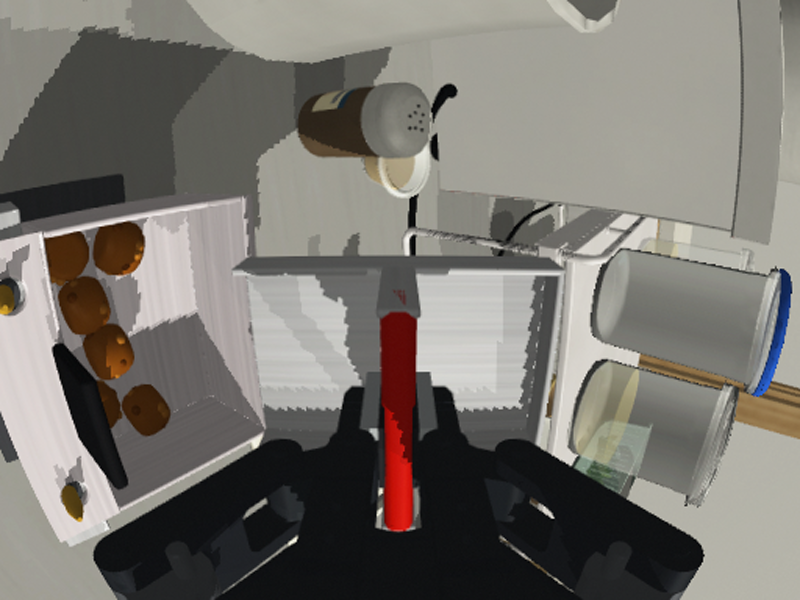

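Six falafel are in the bin (five plain, one partly behind the tab at (108,402)), and the red tray is empty. Returning it.

```bash
python3 -m handwheel '[[[0,0,0],[0.9,0,0],0],[[0,0,0],[0.9,0,0],0],[[0,0,0],[0.9,0,0],0],[[0,0,0],[0.9,0,0],0],[[0,0,0],[0.9,0,0],0],[[0,0,0],[0.9,0,0],0],[[0,0,0],[0.9,0,0],0],[[0,0,0],[0.9,0,0],0]]'
python3 -m handwheel '[[[0,0,0],[1,0,0],0],[[0,0,-0.5],[0,0,0],0],[[0,0,-0.5],[0,0,0],0],[[0,0,0],[0,0,0],0]]'
python3 - <<'E'
from h import *
plan2([.659,-.1196,.13],down(np.radians(-1.6)))
E
```

```text
time_s: 34.42
position: [0.5341, 0.1538, 0.2155]
tcp_rot: [2.295, 2.035, 0.1]
force: [0.5, -0.3, -2.2]
opening: 0.0082
grip_force: 107.8
time_s: 34.92
position: [0.5348, 0.1539, 0.2569]
tcp_rot: [-2.35, -2.083, -0.001]
force: [0.4, -0.1, -1.2]
opening: 0.0079
grip_force: 107.8
pos [0.5348 0.1539 0.2569] shift [-6.42    3.9029  3.1619] turn [-0.0041 -0.0125 -0.881 ] t 34.92 q [0.2132 0.1395 1.2906 0.0014 1.7115 0.3335]
  shift after turn [-6.748   3.2937  3.1721]
```

```bash
python3 -m handwheel '[[[-0.2,0.15,0],[0,0,-0.44],0],[[-0.55,0.35,0],[0,0,-0.44],0],[[-0.75,0.35,0],[0,0,0],0],[[-0.75,0.35,0],[0,0,0],0],[[-0.75,0.35,0],[0,0,0],0],[[-0.75,0.35,0],[0,0,0],0],[[-0.75,0.35,0],[0,0,0],0],[[-0.75,0.35,0],[0,0,0],0]]'
python3 -m handwheel '[[[-0.75,0.35,0],[0,0,0],0],[[-0.5,0.24,0],[0,0,0],0],[[-0.2,0.1,0.5],[0,0,0],0],[[0,0,0.9],[0,0,0],0],[[0,0,0.9],[0,0,0],0],[[0,0,0.7],[0,0,0],0],[[0,0,0],[0,0,0],0],[[0,0,0],[0,0,0],0]]'
python3 - <<'E'
from h import *
plan2([.659,-.1196,.065],down(np.radians(-1.6)))
E
```

```text
time_s: 35.92
position: [0.6304, -0.0611, 0.2532]
tcp_rot: [-2.249, -2.187, 0.005]
force: [-0.3, 0.1, -1.2]
opening: 0.0084
grip_force: 107.9
time_s: 36.92
position: [0.6559, -0.1185, 0.1352]
tcp_rot: [-2.25, -2.189, 0.003]
force: [0.9, -0.5, -0.6]
opening: 0.0083
grip_force: 107.9
pos [ 0.6559 -0.1185  0.1352] shift [-0.0265  0.0827  1.7548] turn [-0.0298 -0.0038  0.003 ] t 36.92 q [-0.234   0.5101  1.08   -0.0002  1.5546 -0.2064]
  shift after turn [-0.0258  0.0772  1.7551]
```

```bash
python3 -m handwheel '[[[-0.03,0.08,0.5],[0,0,0],0],[[0,0,0.6],[0,0,0],0],[[0,0,0.3],[0,0,0],0],[[0,0,0.2],[0,0,0],0],[[0,0,0.07],[0,0,0],0],[[0,0,0.06],[0,0,0],0],[[0,0,0.04],[0,0,0],0],[[0,0,0],[0,0,0],0]]'
```

```text
time_s: 37.92
position: [0.6592, -0.1202, 0.0656]
tcp_rot: [-2.251, -2.189, 0.002]
force: [-2.7, 1.0, 5.9]
opening: 0.0077
grip_force: 109.0
```

```bash
python3 -m handwheel '[[[0,0,0],[0,0,0],0.4],[[0,0,0],[0,0,0],0.5],[[0,0,0],[0,0,0],0.5],[[0,0,-0.5],[0,0,0],0.5],[[0,0,-0.9],[0,0,0],0.5],[[0,0,-1],[0,0,0],1],[[0,0,-0.4],[0,0,0],1]]'
python3 -m handwheel '[[[-0.8,0,0],[0,0,1],1],[[-0.8,0,0],[0,0,1],1],[[-0.7,0,0],[0,0,1],1],[[-0.6,0,0],[0,0,1],1],[[0,0,0],[0,0,1],1],[[0,0,0],[0,0,1],1],[[0,0,0],[0,0,1],1],[[0,0,0],[0,0,1],1]]'
python3 -m handwheel '[[[0,0,0],[0,0,1],1],[[0,0,0],[0,0,1],1],[[0,0,0],[0,0,1],1],[[0,0,0],[0,0,1],1],[[0,0,0],[0,0,1],1],[[0,0,0],[0,0,1],1],[[0,0,0],[0,0,0.7],1]]'
cat >> h.py <<'E'
def brown(cam='wrist',z=.011,near=None,rad=.08):
    c=ctrl.calibration(cam); im=ctrl.read_camera(cam)
    h=cv2.cvtColor(im,cv2.COLOR_RGB2HSV); m=((h[...,0]<16)&(h[...,1]>150)&(h[...,2]>60)).astype(np.uint8)
    n,l,st,ce=cv2.connectedComponentsWithStats(m)
    for i in range(1,n):
        if st[i,4]<12: continue
        P=at_z(cam,ce[i],z,c)
        if near is None or np.linalg.norm(P[:2]-near)<rad: print('blob',ce[i],st[i,2:],P)
E
python3 - <<'E'
from h import *
plan2([.64,-.304,.15],down(np.radians(-90)))
brown(near=[.64,-.304]);brown('top',near=[.64,-.304]);brown('top',near=[.447,.408])
E
```

```text
time_s: 38.8
position: [0.6602, -0.1204, 0.1805]
tcp_rot: [2.251, 2.189, 0.001]
force: [0.6, 0.2, -0.3]
opening: 0.0773
grip_force: 0.0
time_s: 39.8
position: [0.6391, -0.2336, 0.1752]
tcp_rot: [-2.948, -1.078, 0.007]
force: [-0.1, 0.6, 0.2]
opening: 0.0855
grip_force: 0.0
time_s: 40.67
position: [0.6391, -0.2336, 0.1751]
tcp_rot: [-3.14, -0.001, 0.008]
force: [0.4, 0.7, -0.4]
opening: 0.0857
grip_force: 0.0
pos [ 0.6391 -0.2336  0.1751] shift [0.0254 1.7616 0.6266] turn [-0.0106  0.0489  0.0053] t 40.67 q [-0.4043  0.5303  0.9726 -0.001   1.6439  1.1659]
  shift after turn [0.0232 1.7609 0.6287]
blob [339.4543 211.3894] [ 21  24 339] [ 0.6011 -0.3261  0.011 ]
blob [153.7308 209.7692] [ 7  6 26] [0.448  0.4116 0.011 ]
```

```bash
python3 -m handwheel '[[[0,0.5,0],[0,0,0],1],[[0,0.5,0],[0,0,0],1],[[0,0,0],[0,0,0],1],[[0,0,0],[0,0,0],1]]'
python3 - <<'E'
from h import *
print(ctrl.get_obs()['position']); brown(near=[.62,-.31])
snap('wrist','w9')
E
```

```text
time_s: 41.32
position: [0.6393, -0.2739, 0.1755]
tcp_rot: [-3.141, -0.005, 0.007]
force: [-0.8, 0.2, -0.3]
opening: 0.0855
grip_force: 0.0
[ 0.6393 -0.2739  0.1755]
blob [302.0207 211.677 ] [ 22  28 387] [ 0.6016 -0.325   0.011 ]
scale 1.5625
```

View pics/w9.png

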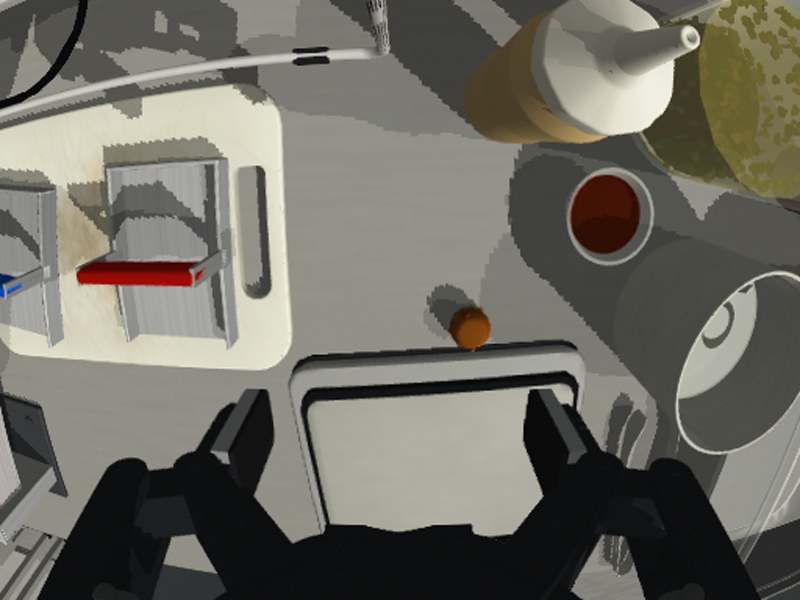

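s1 has been knocked to (470,327), right up against the scale's far edge, which lies around (470,352). The sauce is at (607,212), clear.

```bash
python3 - <<'E'
from h import *
c=ctrl.calibration('wrist');k=1.5625;f=lambda u,v,z:at_z('wrist',(u/k,v/k),z,c)
print('puck top',f(471,325,.022),'left/right',f(451,328,.015),f(490,326,.015),'far edge',f(470,307,.022))
print('scale edge',f(300,362,.04),f(470,350,.04),f(580,345,.04),f(470,350,.052),f(470,350,.0))
im=ctrl.read_camera('wrist')
cv2.imwrite('pics/w10.png',cv2.resize(im[180:250,260:340,::-1],None,fx=7,fy=7,interpolation=cv2.INTER_CUBIC))
E
```

```text
puck top [ 0.6104 -0.3217  0.022 ] left/right [ 0.6054 -0.3094  0.015 ] [ 0.6068 -0.336   0.015 ] far edge [ 0.6229 -0.3203  0.022 ]
scale edge [ 0.5917 -0.2114  0.04  ] [ 0.6008 -0.319   0.04  ] [ 0.6031 -0.3927  0.04  ] [ 0.6064 -0.3169  0.052 ] [ 0.582  -0.3259  0.    ]
```

View pics/w10.png

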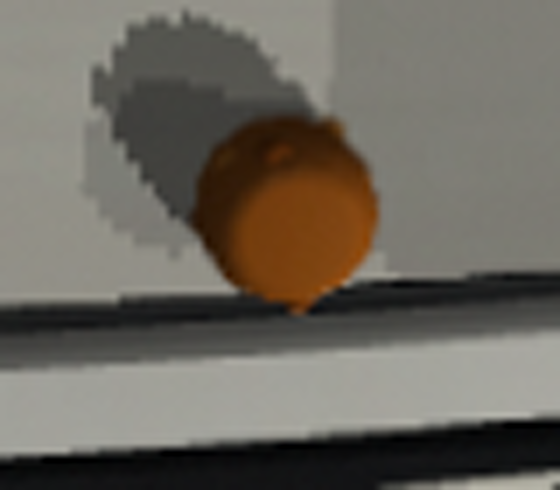

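The close-up shows s1's top centre at about (300,235), touching the scale's dark base. I'll close parallel to the scale's edge, biased a little away from it.

```bash
python3 - <<'E'
from h import *
plan2([.615,-.323,.02],down(np.radians(-86.4)))
E
```

```text
pos [ 0.6396 -0.2732  0.1758] shift [-0.6032  1.2466  3.8954] turn [-0.0089  0.0381 -0.5616] t 41.48 q [-0.4563  0.5754  0.9097 -0.0011  1.6605  1.1103]
  shift after turn [-0.6909  1.2049  3.894 ]
```

```bash
python3 -m handwheel '[[[0,0,0],[0,0.03,-0.56],0.65],[[-0.3,0.6,0],[0,0,0],0.65],[[-0.39,0.6,0],[0,0,0],0.65],[[0,0,0.9],[0,0,0],0.65],[[0,0,0.9],[0,0,0],0.65],[[0,0,0.9],[0,0,0],0.65],[[0,0,0],[0,0,0],0.65],[[0,0,0],[0,0,0],0.65]]' 60
python3 - <<'E'
from h import *
plan2([.615,-.323,.02],down(np.radians(-86.4)))
brown(near=[.61,-.32]);o=ctrl.get_obs();print(o['force'],o['opening'])
E
```

```text
time_s: 42.48
position: [0.6156, -0.3233, 0.0698]
tcp_rot: [3.14, 0.098, 0.002]
force: [0.3, -0.6, 0.4]
opening: 0.0557
grip_force: 0.0
pos [ 0.6156 -0.3233  0.0698] shift [-0.0156 -0.0098  1.2442] turn [ 0.0054 -0.0116 -0.0039] t 42.48 q [-0.5368  0.6415  1.0309  0.0002  1.4679  0.9715]
  shift after turn [-0.0141 -0.0091  1.2443]
blob [251.9433 236.1868] [  41   43 1253] [ 0.6039 -0.3227  0.011 ]
[ 0.3327 -0.2666  0.8933] 0.05564742387149239
```

```bash
python3 -m handwheel '[[[-0.06,0,0.4],[0,0,0],0.65],[[0,0,0.4],[0,0,0],0.65],[[0,0,0.3],[0,0,0],0.65],[[0,0,0.15],[0,0,0],0.65],[[0,0,0],[0,0,0],0.65]]'
python3 -m handwheel '[[[0,0,0],[0,0,0],0.2],[[0,0,0],[0,0,0],0.1],[[0,0,0],[0,0,0],0.1],[[0,0,0],[0,0,0],0.1],[[0,0,0],[0,0,0],0.1]]'
```

```text
time_s: 43.15
position: [0.6121, -0.3232, 0.0169]
tcp_rot: [-3.139, -0.097, 0.003]
force: [-0.1, -0.7, 0.8]
opening: 0.0555
grip_force: 0.0
time_s: 43.78
position: [0.6128, -0.3236, 0.0188]
tcp_rot: [3.14, 0.097, 0.001]
force: [0.6, 0.2, 6.4]
opening: 0.0255
grip_force: 59.3
```

```bash
python3 -m handwheel '[[[0.1,0,-0.3],[0,0,0],0.1],[[0,0,-0.6],[0,0,0],0.1],[[0,0,-0.9],[0,0,0],0.1],[[0,0,-0.9],[0,0,0],0.1],[[0,0,-0.9],[0,0,0],0.1],[[0,0,-0.9],[0,0,0],0.1],[[0,0,-0.7],[0,0,0],0.1],[[0,0,0],[0,0,0],0.1]]'
python3 - <<'E'
from h import *
o=ctrl.get_obs();print(o['opening'],o['grip_force']);plan2([.503,.157,.225],down(np.radians(-86.4)))
E
```

```text
time_s: 44.78
position: [0.6173, -0.3235, 0.2289]
tcp_rot: [3.138, 0.098, 0.006]
force: [-0.8, 0.9, -0.3]
opening: 0.0255
grip_force: 59.0
0.025455235421847786 58.96945416927338
pos [ 0.6173 -0.3235  0.2289] shift [ -2.106  -12.1674   0.0644] turn [ 0.0206 -0.0339 -0.0067] t 44.77 q [-0.5358  0.5602  0.8254  0.0002  1.7518  0.9729]
  shift after turn [ -2.0972 -12.1687   0.0981]
```

```bash
python3 -m handwheel '[[[-0.16,-0.9,0],[0,0,0],0.1],[[-0.16,-0.94,0],[0,0,0],0.1],[[-0.16,-0.94,0],[0,0,0],0.1],[[-0.16,-0.94,0],[0,0,0],0.1],[[-0.16,-0.94,0],[0,0,0],0.1],[[-0.16,-0.94,0],[0,0,0],0.1],[[-0.16,-0.94,0],[0,0,0],0.1],[[-0.16,-0.94,0],[0,0,0],0.1]]'
python3 -m handwheel '[[[-0.16,-0.94,0],[0,0,0],0.1],[[-0.16,-0.94,0],[0,0,0],0.1],[[-0.16,-0.94,0],[0,0,0],0.1],[[-0.16,-0.94,0],[0,0,0],0.1],[[-0.16,-0.93,0],[0,0,0],0.1],[[0,0,0],[0,0,0],0.1]]'
python3 - <<'E'
from h import *
o=ctrl.get_obs();print(o['opening'],o['grip_force']);plan2([.503,.157,.13],down(np.radians(-86.4)))
brown(near=[.50,.157],rad=.1,z=.14)
E
```

```text
time_s: 45.78
position: [0.5458, -0.0265, 0.2239]
tcp_rot: [-3.139, -0.097, 0.006]
force: [0.9, 1.0, 0.0]
opening: 0.0255
grip_force: 59.0
time_s: 46.52
position: [0.5021, 0.1593, 0.2243]
tcp_rot: [-3.139, -0.103, 0.006]
force: [0.4, -0.1, 0.6]
opening: 0.025
grip_force: 59.1
0.024996576054595557 59.070435762405396
pos [0.5021 0.1593 0.2243] shift [0.0277 0.0606 2.3572] turn [-0.0063  0.0368  0.0251] t 46.52 q [0.2365 0.0678 1.4321 0.0013 1.6453 1.7419]
  shift after turn [0.0187 0.0589 2.3574]
blob [212.6126 177.    ] [ 26  25 444] [0.5237 0.1914 0.14  ]
blob [301.0282 194.1972] [ 14  17 142] [0.5145 0.1245 0.14  ]
blob [205.2677 202.9893] [ 27  25 467] [0.5026 0.1967 0.14  ]
blob [260.1244 200.9163] [ 24  21 418] [0.5071 0.155  0.14  ]
blob [232.6683 203.5569] [ 24  22 413] [0.5036 0.1757 0.14  ]
blob [281.702  218.5894] [ 23  22 302] [0.4936 0.1373 0.14  ]
blob [269.7222 250.7778] [ 7  6 18] [0.4643 0.1441 0.14  ]
blob [235.9167 260.4583] [ 7  7 24] [0.4531 0.1712 0.14  ]
blob [254.0208 282.8527] [  47   41 1154] [0.431  0.1548 0.14  ]
```

Held puck visible (254,283) along with six in the bin. Lower, release, rise.

```bash
python3 -m handwheel '[[[0.02,0.05,0.8],[0,0,0],0.1],[[0,0,0.8],[0,0,0],0.1],[[0,0,0.7],[0,0,0],0.1],[[0,0,0],[0,0,0],0.1],[[0,0,0],[0,0,0],0.45],[[0,0,0],[0,0,0],0.45],[[0,0,0],[0,0,0],0.45],[[0,0,-0.8],[0,0,0],0.45]]'
python3 -m handwheel '[[[0,0,-0.9],[0,0,0],0.45],[[0,0,-0.5],[0,0,0],1],[[0,0,0],[0,0,0],1]]'
python3 - <<'E'
from h import *
o=ctrl.get_obs();print(o['opening'])
brown(near=[.50,.157],rad=.1,z=.07)
brown('top',near=[.447,.408],rad=.15)
plan2([.44,.36,.2],down(np.radians(-86.4)))
E
```

```text
time_s: 47.58
position: [0.503, 0.1553, 0.1645]
tcp_rot: [3.14, 0.097, -0.009]
force: [0.6, 0.2, 0.3]
opening: 0.0383
grip_force: 0.0
time_s: 47.95
position: [0.505, 0.1558, 0.2243]
tcp_rot: [-3.138, -0.097, -0.005]
force: [1.0, -0.1, -0.5]
opening: 0.0729
grip_force: 0.0
0.0728680737740531
blob [255.8902 153.5078] [ 27  25 510] [0.533  0.1559 0.07  ]
blob [209.4269 180.9954] [ 26  25 431] [0.5027 0.2002 0.07  ]
blob [297.5281 196.5955] [12 13 89] [0.4918 0.1113 0.07  ]
blob [202.0726 206.7188] [ 26  24 441] [0.4748 0.2076 0.07  ]
blob [256.8137 204.7941] [ 24  22 408] [0.4805 0.1517 0.07  ]
blob [229.4738 207.2768] [ 23  21 401] [0.4761 0.1793 0.07  ]
blob [287.2667 213.4667] [ 4  5 15] [0.4729 0.1199 0.07  ]
blob [277.2049 221.5902] [ 20  19 205] [0.4632 0.1294 0.07  ]
blob [153.7619 209.2381] [ 6  6 21] [0.4499 0.4115 0.011 ]
pos [0.504  0.1555 0.2214] shift [-1.2792 -5.2017  0.5408] turn [-0.0065  0.0157 -0.0079] t 48.05 q [0.2288 0.0693 1.4363 0.0009 1.6375 1.7376]
  shift after turn [-1.2758 -5.2031  0.5352]
```

```bash
python3 -m handwheel '[[[-0.21,-0.86,0],[0,0,0],1],[[-0.21,-0.87,0],[0,0,0],1],[[-0.21,-0.87,0],[0,0,0],1],[[-0.21,-0.87,0],[0,0,0],1],[[-0.21,-0.87,0],[0,0,0],1],[[-0.21,-0.87,0.3],[0,0,0],1],[[0,0,0.3],[0,0,-1],1],[[0,0,0],[0,0,-1],1]]'
python3 -m handwheel '[[[0,0,0],[0,0,-1],1],[[0,0,0],[0,0,-1],1],[[0,0,0],[0,0,-1],1],[[0,0,0],[0,0,-1],1],[[0,0,0],[0,0,-1],1],[[0,0,0],[0,0,-1],1],[[0,0,0],[0,0,0],1]]'
python3 - <<'E'
from h import *
brown(near=[.448,.409],rad=.1)
plan2([.449,.409,.07],down(np.radians(-38)))
E
```

```text
time_s: 49.05
position: [0.4398, 0.3603, 0.195]
tcp_rot: [3.11, 0.432, -0.009]
force: [-0.0, -0.2, -0.6]
opening: 0.0855
grip_force: 0.0
time_s: 49.92
position: [0.4405, 0.3601, 0.1968]
tcp_rot: [-2.829, -1.365, 0.005]
force: [-0.3, 0.2, 0.5]
opening: 0.0856
grip_force: 0.0
blob [232.4282 131.4907] [ 25  23 432] [0.4498 0.4092 0.011 ]
pos [0.4407 0.3602 0.1971] shift [ 1.09   -0.5919  3.1775] turn [-0.0169  0.0178 -0.0948] t 49.98 q [0.6198 0.1981 1.3439 0.0012 1.6019 1.293 ]
  shift after turn [ 1.0899 -0.5867  3.1785]
```

Both cameras agree that s2 is at (.450,.410).

```bash
python3 -m handwheel '[[[0.55,-0.29,0],[0,0,0],0.65],[[0.54,-0.29,0],[0,0,0],0.65],[[0,0,0.9],[0,0,0],0.65],[[0,0,0.9],[0,0,0],0.65],[[0,0,0.9],[0,0,0],0.65],[[0,0,0.4],[0,0,0],0.65],[[0,0,0],[0,0,0],0.65],[[0,0,0],[0,0,0],0.65]]'
python3 - <<'E'
from h import *
brown(near=[.448,.409],rad=.1,z=.016)
plan2([.45,.4095,.0185],down(np.radians(-38)))
E
```

```text
time_s: 50.98
position: [0.4506, 0.4097, 0.0763]
tcp_rot: [-2.828, -1.365, -0.003]
force: [-0.5, 0.3, -0.2]
opening: 0.0551
grip_force: 0.0
blob [246.75 196.25] [11  5 16] [0.4573 0.4261 0.016 ]
blob [253.4193 220.9341] [ 40  30 911] [0.4496 0.4093 0.016 ]
pos [0.4506 0.4097 0.0764] shift [-0.0187 -0.0075  1.4476] turn [-0.0049 -0.0298 -0.0778] t 51.02 q [0.6768 0.3998 1.3475 0.0012 1.3914 1.3479]
  shift after turn [-0.0141 -0.0083  1.4476]
```

```bash
python3 -m handwheel '[[[0,0,0.5],[0,0,0],0.65],[[0,0,0.5],[0,0,0],0.65],[[0,0,0.3],[0,0,0],0.65],[[0,0,0.12],[0,0,0],0.65],[[0,0,0],[0,0,0],0.65],[[0,0,0],[0,0,0],0.2],[[0,0,0],[0,0,0],0.1],[[0,0,0],[0,0,0],0.1]]'
python3 -m handwheel '[[[0,0,0],[0,0,0],0.1],[[0,0,0],[0,0,0],0.1],[[0,0,-0.4],[0,0,0],0.1],[[0,0,-0.9],[0,0,0],0.1],[[0,0,-0.9],[0,0,0],0.1],[[0,0,-0.9],[0,0,0],0.1],[[0,0,-0.9],[0,0,0],0.1],[[0,0,-0.9],[0,0,0],0.1]]'
python3 - <<'E'
from h import *
o=ctrl.get_obs();print(o['opening'],o['grip_force']);plan2([.505,.155,.225],down(np.radians(-96.9)))
E
```

```text
time_s: 52.02
position: [0.4503, 0.4096, 0.0187]
tcp_rot: [-2.828, -1.366, -0.002]
force: [0.2, -0.0, 4.5]
opening: 0.0257
grip_force: 59.2
time_s: 53.02
position: [0.4497, 0.4088, 0.2155]
tcp_rot: [-2.828, -1.366, 0.001]
force: [0.7, 0.7, 0.4]
opening: 0.0257
grip_force: 59.0
0.025674058743829557 58.9699923992157
pos [0.4497 0.4088 0.2155] shift [-4.1082  5.028  -0.2451] turn [-0.011   0.0052  9.7414] t 53.02 q [0.6765 0.2971 1.1912 0.0012 1.6534 1.3477]
  shift after turn [ 2.1352  6.132  -0.2387]
```

```bash
python3 -m handwheel '[[[-0.58,0.71,-0.1],[0,0,0],0.1],[[-0.58,0.71,-0.1],[0,0,0],0.1],[[-0.59,0.72,-0.04],[0,0,0],0.1],[[-0.59,0.72,0],[0,0,0],0.1],[[-0.59,0.72,0],[0,0,0],0.1],[[-0.59,0.72,0],[0,0,0],0.1],[[-0.59,0.72,0],[0,0,0],0.1],[[0,0,0],[0,0,1],0.1]]'
python3 -m handwheel '[[[0,0,0],[0,0,1],0.1],[[0,0,0],[0,0,1],0.1],[[0,0,0],[0,0,1],0.1],[[0,0,0],[0,0,1],0.1],[[0,0,0],[0,0,1],0.1],[[0,0,0],[0,0,1],0.1],[[0,0,0],[0,0,1],0.1],[[0,0,0],[0,0,1],0.1]]'
python3 - <<'E'
from h import *
o=ctrl.get_obs();print(o['opening'],o['grip_force']);plan2([.505,.155,.13],down(np.radians(-96.9)))
brown(near=[.50,.157],rad=.1,z=.07)
E
```

```text
time_s: 54.02
position: [0.5052, 0.1531, 0.2236]
tcp_rot: [-2.899, -1.208, 0.001]
force: [0.3, 0.2, -0.3]
opening: 0.0257
grip_force: 59.0
time_s: 55.02
position: [0.5047, 0.1553, 0.2236]
tcp_rot: [-3.14, 0.072, 0.001]
force: [-0.2, -0.4, 0.8]
opening: 0.0255
grip_force: 58.9
0.0255333440501298 58.87918531894684
pos [0.5047 0.1553 0.2236] shift [0.0094 0.01   2.3394] turn [-0.007   0.0087  0.7094] t 55.02 q [0.2282 0.0696 1.4316 0.001  1.641  1.8452]
  shift after turn [0.0079 0.0076 2.3394]
blob [252.3609 152.9428] [ 27  24 507] [0.5329 0.1557 0.07  ]
blob [209.0615 184.9522] [ 27  24 439] [0.5029 0.2003 0.07  ]
blob [298.7929 192.6   ] [ 14  15 140] [0.4906 0.1113 0.07  ]
blob [258.7156 203.8081] [ 24  22 422] [0.4806 0.1519 0.07  ]
blob [204.6943 211.059 ] [ 27  24 458] [0.4751 0.2076 0.07  ]
blob [231.6522 208.9903] [ 25  22 414] [0.4762 0.1796 0.07  ]
blob [282.3311 218.8191] [ 21  24 293] [0.4628 0.1283 0.07  ]
blob [251.8421 230.8421] [ 7  4 19] [0.4506 0.1603 0.07  ]
blob [243.1818 233.    ] [10  7 22] [0.4485 0.1696 0.07  ]
blob [251.9665 267.4837] [  43   37 1046] [0.4048 0.1625 0.07  ]
```

```bash
python3 -m handwheel '[[[0.2,0.4,0.8],[0,0,0.7],0.1],[[0,0,0.8],[0,0,0],0.1],[[0,0,0.7],[0,0,0],0.1],[[0,0,0],[0,0,0],0.1],[[0,0,0],[0,0,0],0.42],[[0,0,0],[0,0,0],0.42],[[0,0,0],[0,0,0],0.42],[[0,0,-0.8],[0,0,0],0.42]]'
python3 -m handwheel '[[[0,0,-0.9],[0,0,0],0.42],[[0,0,-0.9],[0,0,0],0.42],[[-0.3,0.9,0],[0,0,0],0.42],[[-0.3,0.9,0],[0,0,0],0.42],[[-0.3,0.9,0],[0,0,0],0.42],[[-0.3,0.9,0],[0,0,0],0.42],[[0,0,0],[0,0,0],0.42],[[0,0,0],[0,0,0],0.42]]'
python3 - <<'E'
from h import *
o=ctrl.get_obs();print(o['opening'],o['position'],o['time_s'])
for cam in('top','wrist','scene'):
    print(cam);brown(cam,near=[.50,.0],rad=.55,z=.07)
for n,u,v,z in (('shaker',202,90,.1),('sauce',750,116,.03)): pass
im=ctrl.read_camera('top');a=cv2.imread('pics/top0.png');a=cv2.resize(a,(512,384),interpolation=cv2.INTER_AREA)[:,:,::-1]
d=np.abs(im.astype(int)-a).max(2); print('shaker',d[125:150,190:215].mean(),'sauce',d[134:154,375:398].mean())
E
```

```text
time_s: 56.08
position: [0.511, 0.1389, 0.1613]
tcp_rot: [3.136, -0.182, -0.009]
force: [0.2, -0.1, 0.2]
opening: 0.0358
grip_force: 0.0
time_s: 57.08
position: [0.4482, 0.0018, 0.2353]
tcp_rot: [-3.135, 0.182, 0.0]
force: [0.1, -0.2, 0.4]
opening: 0.036
grip_force: 0.0
0.036045313744552665 [0.4482 0.0018 0.2353] 57.075
top
blob [383.186  141.2093] [11  7 43] [ 0.6823 -0.39    0.07  ]
blob [305.6351 148.2568] [23  4 74] [ 0.6572 -0.1221  0.07  ]
blob [224.6154 184.7436] [ 7  7 39] [0.529  0.1564 0.07  ]
blob [212.0714 192.2857] [ 4  5 14] [0.5028 0.1989 0.07  ]
blob [225.5556 198.2222] [ 6  4 18] [0.4825 0.1524 0.07  ]
wrist
blob [105.4557 119.5011] [ 24  25 463] [0.532 0.151 0.07 ]
blob [128.8051 120.7881] [ 15  16 118] [0.5254 0.1236 0.07  ]
blob [ 76.1509 152.0035] [ 23  18 285] [0.5039 0.1981 0.07  ]
blob [140.45 148.45] [ 9  9 40] [0.4945 0.1161 0.07  ]
blob [113.1271 163.2341] [ 23  19 299] [0.4837 0.1523 0.07  ]
blob [ 94.1273 166.2182] [13  8 55] [0.4841 0.1778 0.07  ]
blob [ 82.375 183.25 ] [ 5  7 16] [0.4669 0.2    0.07  ]
blob [ 27.9896 315.9062] [20 19 96] [0.2526 0.4226 0.07  ]
scene
blob [224.3913 173.3043] [ 5  6 23] [0.4942 0.1897 0.07  ]
blob [303.6286 200.3286] [13 14 70] [ 0.651  -0.1249  0.07  ]
shaker 23.7808 sauce 4.452173913043478
```

```bash
python3 - <<'E'
from h import *
im=ctrl.read_camera('top');a=cv2.cvtColor(cv2.resize(cv2.imread('pics/top0.png'),(512,384),interpolation=cv2.INTER_AREA),cv2.COLOR_BGR2RGB)
for n,(x0,y0,x1,y1) in dict(shaker=(190,125,215,152),sauce=(374,132,398,155),trayb=(243,128,277,172),traya=(286,128,320,172)).items():
    r=cv2.matchTemplate(im[y0-8:y1+8,x0-8:x1+8],a[y0:y1,x0:x1],cv2.TM_CCOEFF_NORMED);_,m,_,l=cv2.minMaxLoc(r);print(n,m,l[0]-8,l[1]-8)
snap('top','top9')
E
```

```text
shaker 0.6624915599822998 0 0
sauce 0.9833794832229614 0 0
trayb 0.7445979118347168 0 1
traya 0.766187846660614 0 1
scale 1.5625
```

```bash
python3 - <<'E'
from h import *
im=ctrl.read_camera('scene');a=cv2.cvtColor(cv2.resize(cv2.imread('pics/scene0.png'),(512,384),interpolation=cv2.INTER_AREA),cv2.COLOR_BGR2RGB)
x0,y0,x1,y1=254,147,270,175
r=cv2.matchTemplate(im[y0-8:y1+8,x0-8:x1+8],a[y0:y1,x0:x1],cv2.TM_CCOEFF_NORMED);print(cv2.minMaxLoc(r))
o=ctrl.get_obs();print(o['force'],o['grip_force'])
print(ctrl.hand_in())
E
```

```text
(-0.3442266583442688, 0.7769030928611755, (13, 16), (8, 8))
[ 0.3124 -0.2113 -0.719 ] 0.0
the job is handed in; nothing more can be done
None
```

I hung the bin on both pins, got all eight falafel into it, stood both empty trays back on the cutting board, and handed the job in at about 57 s; image comparison showed no shift of the shaker or sauce cup, though the shaker match was only moderate.

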